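# Change over the dish reader: clear its catch tray, reload the spring magazine, start

## Task

Change over the dish reader: collect all the read dishes (orange lids) from its catch tray into the red tote, and load all the fresh dishes (blue lids) from the mat into the spring magazine, pressing each one down flat until both yellow catches snap out over it. When every dish is in its place, press the green start button fully in and let go, leaving the dishes in place, the tote standing upright, and the dropper bottle and amber jar where they are.

Things in the scene. Friction and masses are not known exactly. Their poses are not given: they have to be found in the camera images.
- fresh0: fresh sealed culture dish, a flat disc 50 mm in diameter and 12 mm high, white with a blue lid, about 30 g; origin at the centre of its underside, z up through the lid. Lies flat on the mat at the start. Three or four of the five are present
- fresh1: fresh sealed culture dish, a flat disc 50 mm in diameter and 12 mm high, white with a blue lid, about 30 g; origin at the centre of its underside, z up through the lid. Lies flat on the mat at the start. Three or four of the five are present
- fresh2: fresh sealed culture dish, a flat disc 50 mm in diameter and 12 mm high, white with a blue lid, about 30 g; origin at the centre of its underside, z up through the lid. Lies flat on the mat at the start. Three or four of the five are present
- fresh3: fresh sealed culture dish, a flat disc 50 mm in diameter and 12 mm high, white with a blue lid, about 30 g; origin at the centre of its underside, z up through the lid. Lies flat on the mat at the start. Three or four of the five are present
- fresh4: fresh sealed culture dish, a flat disc 50 mm in diameter and 12 mm high, white with a blue lid, about 30 g; origin at the centre of its underside, z up through the lid. Lies flat on the mat at the start. Three or four of the five are present
- read0: read (finished) sealed dish, a flat disc 50 mm in diameter and 12 mm high with an orange lid, about 30 g; origin at the centre of its underside, z up. Lies flat on the floor of the reader's catch tray at the start. Two or three of the three are present
- read1: read (finished) sealed dish, a flat disc 50 mm in diameter and 12 mm high with an orange lid, about 30 g; origin at the centre of its underside, z up. Lies flat on the floor of the reader's catch tray at the start. Two or three of the three are present
- read2: read (finished) sealed dish, a flat disc 50 mm in diameter and 12 mm high with an orange lid, about 30 g; origin at the centre of its underside, z up. Lies flat on the floor of the reader's catch tray at the start. Two or three of the three are present
- magazine: fixed spring magazine, base 130 x 130 x 12 mm, origin at the centre of its underside. Dishes stack on its axis between four steel posts (10 mm thick, at x and y = +-22.3 mm, 133 mm high, top 9 mm tapered as lead-in) with 1.5 mm play and 34 mm gaps between posts. Yellow catches sit in the +x and -x gaps; the +y and -y gaps are open, so fingers closing along its y axis fit beside a dish
- mouth (a point): on the magazine's axis, level with the undersides of the two catches, 98 mm above the magazine's underside. A dish set between the posts rests on the catches' ramps, its underside about 9 mm above this; once pressed past the catches it stays below, the top one with its lid at this level, pushed up by the spring. Later dishes push the stack down; room for five
- lip_a (a point): inner edge of the yellow sprung catch on the magazine's +x side, underside of its lip, 21.5 mm from the axis (the other is the same on -x). 14 mm wide, 13 mm high, steep ramp on top. A dish pressed on its middle (about 5 to 15 N) pushes both aside; they snap back over its lid once that is below them: push its top about 4 mm below their undersides, then let go
- follower (a joint): green spring follower (disc of 46 mm) in the magazine: 0 = fully up, its top 2 mm below the catches' undersides; grows as it is pressed down, m, up to 0.072; spring 1.5 N at the top and 4 N at 60 mm
- reader: fixed dish reader with its catch tray: origin at the centre of the tray's underside. Tray 250 mm along x, 150 mm along y, walls 4 mm thick and 18 mm high, floor 4 mm thick. A low steel chute (under 45 mm high) leads over its -y edge from the reader's housing, a white box 320 x 220 x 212 mm high whose face stands 165 mm from the origin towards -y
- mat: fixed white mat 310 mm along x, 200 mm along y, 4 mm thick, on which fresh dishes lie; origin at the centre of its underside
- tote: red open tote for read dishes, loose, 160 x 160 x 80 mm high, walls and floor 5 mm, 0.6 kg; origin at the centre of its underside
- start (a joint): green round start button, 32 mm across, sprung: 0 = up, 0.006 m = fully pressed (5 N), pressed downward
- start_top (a point): centre of the top of the green start button on its grey pad (80 x 90 x 25 mm)
- dropper: white dropper bottle, bystander, 26 mm across, 75 mm high; origin at the centre of its underside
- jar: amber glass jar with a white cap, bystander, 50 mm across, 60 mm high; origin at the centre of its underside
There are look-alikes about, which are no part of the job. What is shaped like the read2 but purple or turquoise is not meant.

How it is judged:
On the way, in this order (a step that is already met when the one before it is completed fails the run):
1. every read dish is in the tote and every fresh dish is in the magazine under both catches (horizontal distance between each of fresh0, fresh1, fresh2, fresh3, fresh4 and mouth below 0.005 m and z of fresh0 in the frame of mouth between -0.09 and -0.0105 m and angle between the z axis of each of fresh0, fresh1, fresh2, fresh3, fresh4 and the z axis of magazine, either way round below 0.05 rad and z of fresh1 in the frame of mouth between -0.09 and -0.0105 m and z of fresh2 in the frame of mouth between -0.09 and -0.0105 m and z of fresh3 in the frame of mouth between -0.09 and -0.0105 m and z of fresh4 in the frame of mouth between -0.09 and -0.0105 m and x of read0 in the frame of tote between -0.075 and 0.075 m and y of read0 in the frame of tote between -0.075 and 0.075 m and z of read0 in the frame of tote between 0 and 0.06 m and x of read1 in the frame of tote between -0.075 and 0.075 m and y of read1 in the frame of tote between -0.075 and 0.075 m and z of read1 in the frame of tote between 0 and 0.06 m and x of read2 in the frame of tote between -0.075 and 0.075 m and y of read2 in the frame of tote between -0.075 and 0.075 m and z of read2 in the frame of tote between 0 and 0.06 m and angle between tote's own z axis and vertical below 0.2 rad), for 0.2 s.
2. then the start button is pressed fully in (value of joint start above 0.0045 m), for 0.05 s.
At the end, for the whole second after the job is handed in: All at rest: fresh dishes flat (0.05 rad) within 5 mm of the magazine axis, undersides 10.5 mm or more below the catches' undersides; read dishes in the upright tote, undersides under 60 mm above its underside; start button pressed over 4.5 mm after that, and up again (all of step 1 and linear speed of each of fresh0, fresh1, fresh2, fresh3, fresh4, read0, read1, read2, tote below 0.03 m/s and value of joint start below 0.002 m); the robot touches nothing.
It fails at once if the dropper is moved more than 30 mm or tipped over (distance of dropper from where it was at the start of the episode above 0.03 m or angle between dropper's own z axis and vertical above 0.5 rad).
It fails at once if the jar is moved more than 30 mm or tipped over (distance of jar from where it was at the start of the episode above 0.03 m or angle between jar's own z axis and vertical above 0.5 rad).
Of fresh0, fresh1, fresh2, fresh3, fresh4 only 3 to 4 are there at a start; the rules pass over those that are not, and their reading is None.
Of read0, read1, read2 only 2 to 3 are there at a start; the rules pass over those that are not, and their reading is None.
At some moment in a run one of fresh0, fresh1, fresh2, fresh3, fresh4, read0, read1, read2, tote may be knocked a few centimetres aside while the robot is not near it.
Once in a run the grip may slacken for a moment while it holds something.
It also fails if it takes over 210 s, if anything falls off the work surface, if the arm or the gripper's body presses on something with over 40 N, if the wrist force passes 120 N, or if a joint passes its speed limit or range.

## Robot

A 6-joint arm with a two-finger parallel gripper is mounted at the origin on the work surface. World frame = base frame: x ahead of the robot, y to its left, z up, the work surface at z = 0. Lengths are in m, angles in rad, forces in N, time in s.
With the tool pointing down it reaches from about 0.375 to 0.9 m from the base axis. Payload 3.1 kg.
Tool frame: the origin (TCP) lies between the finger pads; the fingertips stand 17 mm ahead of it and the grasp point (between the pads) lies 2 mm behind it (robot.nose_length is the distance from the TCP to the fingertips, in m); z points along the fingers, y is the line along which they close (so a half turn about z gives the same grasp; the last joint's range is limited). The gripper opens to 87 mm and grips with 3 to 60 N. Pads are 19 mm wide; open, the fingers measure 117 mm over their backs; the gripper's body (75 mm by 190 mm) begins 51 mm behind the grasp point.
Start: joints at [0.958, 0.527, 1.433, -0, 1.181, -0.178], TCP at [0.263, 0.567, 0.24] pointing down, gripper open.
Joint ranges: [-3.08, 3.08], [-0.75, 2.2], [0.22, 2.44], [-1.43, 4.57], [0, 2.65], [-2.85, 2.85]. Speed limits (rad/s): [2.79, 2.79, 3.14, 3.14, 3.14, 3.14].

## Interface

Orientations are given as a unit quaternion [x, y, z, w].
In Python, from rig import robot, cams gives the robot as it stands.
- The arm moves only by the shell command python3 -m pendant 'ROWS' [FORCE]. ROWS is JSON, a list of rows, each an object with "jaw": the opening, from 0 (shut) to 1 (fully open); "linear": the shift along the tool's x, y, z in cm, a list of three; "twist": the turn about the tool's z in degrees. A call has 1 to 12 rows; each row shifts and turns the commanded pose from where the row before left it, along the tool's axes as they then stand; what a row does not reach is not made up. A row lasts 1/12 s, in which the tool goes at most 41.7 mm and 7.16 degrees, less where a joint would pass 70% of its speed; a pose out of reach is approached as far as the arm can. A call is refused whole if a number of a shift passes 4.17 or a number of a turn 7.16, either way. A call with a gripper value outside its range is refused whole. The fingers move at their own pace and stop on an object; FORCE is the grip in N (left out, the last holds). Time passes only in rows, so rows that do not move let the fingers close. It gives the time, the measured TCP pose, the force, the opening and the grip force at its end, in the units of the state.
- robot.get_obs(): the state, without advancing time (a new reading comes with each control period).
- cams.camera(name): name is "scene" or "top"; returns a dict with "color" (420x560x3 uint8, blue, green, red), "depth" (420x560 float32, m along the optical axis (not along the pixel's ray), 0 where there is no reading), "fov_y" (degrees; the focal length in pixels is half the picture's height over the tangent of half this angle, whatever the lens; pixels are square), "cx", "cy" (the principal point, pixels), "k1" (the pictures are not rectified: a ray, as slopes to the right and down, at radius r is drawn at 1 + k1 r^2 times it, then the intrinsics apply), "view" (4x4, takes a point from world to camera coordinates). Camera axes: x right, y down, z forward; pixel columns grow to the right and rows downward; lengths in m; the calibration is good to about 2 mm. A picture is of the moment at which its call begins.
- robot.hand_in(): hands the job in; it is judged then, once.
The state is a dict: "time": time; "q": joint angles; "joint_velocities": joint speeds; "joint_torque": joint torques, N m; "position": TCP position; "tool_rot": TCP orientation; "ft_force": force on the tool from outside, world axes, zero at the start; "moment": the same for the moment, N m; "grip_width": finger opening in m; "grip_force": force on a finger pad.
Only numpy, scipy, OpenCV 4.12 (cv2) and the standard library are available. Lean on these libraries where they do the work, as an engineer would, in place of code of your own. Each camera call takes 0.05 s, during which the arm holds its last target. There are 200 camera calls.

## Working session

There is one attempt and no reset: what is moved stays moved. The work goes in short steps, Python scripts to look and compute and a shell command to move; the robot and the scene stay as the last step left them, time stands still between calls to the robot, and variables do not carry over. Pictures are saved under pics/ and viewed, at most 14 in all, crops included, and the job is handed in when it is done.

```bash
mkdir -p pics; ls; cat > h.py <<'E'
import numpy as np, cv2
from rig import robot, cams
def K(c):
    h=c["color"].shape[0]; f=h/2/np.tan(np.radians(c["fov_y"])/2)
    return f
def world(c):
    """per-pixel world xyz (h,w,3), nan where no depth"""
    f=K(c); h,w=c["depth"].shape
    u,v=np.meshgrid(np.arange(w),np.arange(h))
    M=np.array([[f,0,c["cx"]],[0,f,c["cy"]],[0,0,1.]])
    p=cv2.undistortPoints(np.stack([u,v],-1).reshape(-1,1,2).astype(float),M,np.array([c["k1"],0,0,0.])).reshape(h,w,2)
    d=np.where(c["depth"]>0,c["depth"],np.nan).astype(float)
    P=np.concatenate([p*d[...,None],d[...,None]],-1)
    V=np.array(c["view"]); return (P-V[:3,3])@V[:3,:3]
def shoot(n,save=None):
    c=cams.camera(n)
    if save: cv2.imwrite("pics/"+save,c["color"])
    return c
E
python3 - <<'E'
from h import *
for n in("top","scene"):
    c=shoot(n,n+"0.png"); W=world(c); print(n,c["fov_y"],c["cx"],c["cy"],c["k1"],np.round(c["view"],3).tolist())
    np.savez(n+"0.npz",W=W,c=c["color"])
print(robot.get_obs())
E
```

```text
pics
top 52.764425338154716 289.72418777915436 209.71163692551542 -0.10985317493856216 [[0.003, -1.0, -0.007, -0.003], [-0.998, -0.003, -0.062, 0.51], [0.062, 0.007, -0.998, 1.011], [0.0, 0.0, 0.0, 1.0]]
scene 50.95173970505878 282.6673408316955 211.83305790540547 0.03266719963631397 [[-0.256, 0.967, -0.002, 0.137], [0.657, 0.172, -0.734, -0.268], [-0.71, -0.189, -0.679, 1.4], [0.0, 0.0, 0.0, 1.0]]
{'time': 0.1, 'q': array([ 9.57493042e-01,  5.28373137e-01,  1.43374097e+00, -1.47086526e-05,
        1.18139107e+00, -1.78491117e-01]), 'joint_velocities': array([-0.00095157, -0.00282585, -0.00483771,  0.0001862 ,  0.00077863,
        0.00120724]), 'joint_torque': array([ 2.65312201e-04, -4.40985811e+01, -1.77150321e+01,  6.34965277e-02,
        5.34286292e-02, -5.58711690e-05]), 'position': array([0.26289178, 0.56635177, 0.23868005]), 'tool_rot': array([ 2.15694664e-01,  9.76460392e-01, -8.84922510e-04, -3.62495739e-04]), 'ft_force': array([-0.99184555,  0.46852454, -0.15283499]), 'moment': array([-0.02636361,  0.03963777, -0.0287003 ]), 'grip_force': 0.0, 'grip_width': 0.08701650210032824}
```

View pics/top0.png

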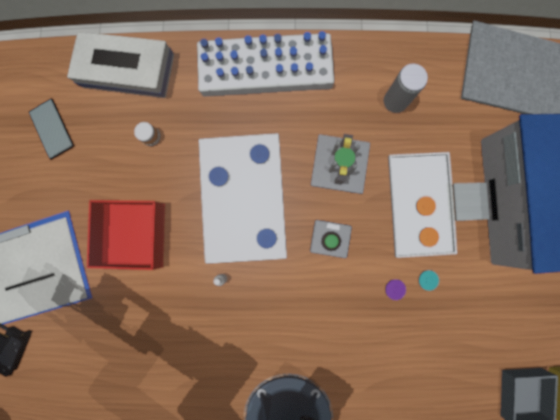

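View pics/scene0.png

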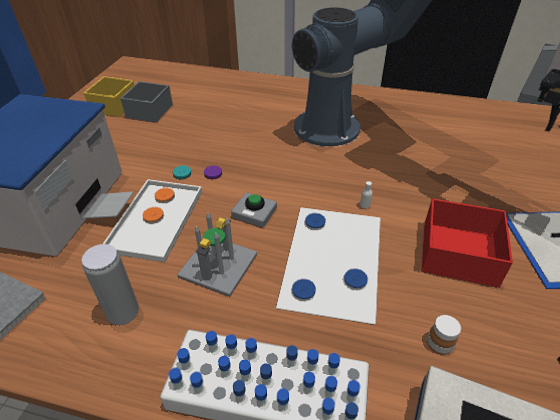

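The top view shows:
- **Fresh dishes (blue):** (219,176), (260,154) and (267,238), all on the mat.
- **Read dishes (orange):** (426,206) and (429,237), in the catch tray.
- **Look-alikes to leave alone:** the purple disc at (396,290) and the turquoise one at (429,281), both outside the tray. They are the wrong colour.
- **Fixtures:** magazine about (342,160), button (331,240), tote (124,235).
- **Bystanders:** dropper (220,280) and jar (145,132).

Next I measure positions and check one enlarged crop.

```bash
cat >> h.py <<'E'
def blobs(c,W,lo,hi,amin=40,zr=(0,.3)):
    hsv=cv2.cvtColor(c,cv2.COLOR_BGR2HSV); m=cv2.inRange(hsv,lo,hi)
    n,l,s,ce=cv2.connectedComponentsWithStats(m); out=[]
    for i in range(1,n):
        if s[i,4]<amin: continue
        P=W[l==i]; P=P[np.isfinite(P).all(1)]
        if len(P)<5: continue
        z=np.median(P[:,2])
        if not zr[0]<z<zr[1]: continue
        Q=P[abs(P[:,2]-z)<.006]
        q=(Q.min(0)+Q.max(0))/2
        out.append((np.round(ce[i]).tolist(),int(s[i,4]),np.round([*Q.mean(0)[:2],z],4).tolist(),np.round(q[:2],4).tolist()))
    return out
COL=dict(blue=((100,100,40),(125,255,255)),orange=((5,150,120),(18,255,255)),yellow=((22,120,80),(34,255,255)),green=((45,80,40),(80,255,255)),red=((0,150,60),(4,255,255)))
def rel(target,yaw=None):
    """shift in tool axes (cm) & twist (deg) from present pose to TCP target; yaw = world angle of tool y axis, deg"""
    from scipy.spatial.transform import Rotation as R
    o=robot.get_obs(); r=R.from_quat(o["tool_rot"]); d=r.inv().apply(np.array(target)-o["position"])*100
    y=r.apply([0,1,0]); a=np.degrees(np.arctan2(y[1],y[0])); t=None
    if yaw is not None: t=-((yaw-a+90)%180-90)
    return np.round(d,2).tolist(), t, round(a,2)
E
python3 - <<'E'
from h import *
for n in("top","scene"):
    D=np.load(n+"0.npz"); 
    for k,(lo,hi) in COL.items():
        for b in blobs(D["c"],D["W"],lo,hi,25): 
            if b[2][0]<.85: print(n,k,*b)
D=np.load("top0.npz"); W=D["W"]; c=D["c"]
z=W[...,2]
# planes: magazine base (top z=.012), mat, tray, pad
def rect(name,u0,u1,v0,v1,zl,zh):
    S=W[v0:v1,u0:u1].reshape(-1,3); S=S[(S[:,2]>zl)&(S[:,2]<zh)]
    r=cv2.minAreaRect((S[:,:2]*1000).astype(np.float32)); print(name,len(S),np.round(r[0],1),np.round(r[1],1),round(r[2],2),np.median(S[:,2]))
rect("mag",300,380,125,200,.008,.02)
rect("pad",305,357,215,262,.018,.04)
rect("tray",380,462,145,265,.012,.022)
rect("tote",80,170,190,275,.07,.09)
for u,v in[(220,280),(145,132),(331,227),(331,241),(343,157)]: print(u,v,np.round(W[v,u],4))
a=cv2.resize(c[120:310,190:460],None,fx=2.9,fy=2.9,interpolation=cv2.INTER_CUBIC); cv2.imwrite("pics/crop.png",a)
E
```

```text
top blue [309.0, 66.0] 34 [0.8407, -0.0455, 0.0901] [0.8411, -0.0448]
top blue [279.0, 68.0] 31 [0.8362, 0.0238, 0.0908] [0.8369, 0.0238]
top blue [294.0, 67.0] 31 [0.8386, -0.0111, 0.0904] [0.8379, -0.0111]
top blue [220.0, 72.0] 32 [0.8281, 0.1625, 0.0906] [0.828, 0.1627]
top blue [234.0, 71.0] 32 [0.8297, 0.1278, 0.0908] [0.8297, 0.1273]
top blue [542.0, 187.0] 5295 [0.5467, -0.5215, 0.2119] [0.5372, -0.523]
top blue [259.0, 154.0] 199 [0.6482, 0.0735, 0.0165] [0.6481, 0.0729]
top blue [218.0, 176.0] 198 [0.5927, 0.174, 0.0166] [0.5928, 0.1743]
top blue [67.0, 242.0] 442 [0.4284, 0.5634, 0.0049] [0.3971, 0.5845]
top blue [266.0, 238.0] 212 [0.4417, 0.0545, 0.0167] [0.4419, 0.0542]
top orange [426.0, 206.0] 211 [0.5214, -0.3341, 0.0162] [0.5217, -0.3338]
top orange [112.0, 200.0] 51 [0.5278, 0.4104, 0.0809] [0.5245, 0.4094]
top orange [429.0, 236.0] 219 [0.446, -0.3406, 0.0162] [0.4459, -0.3412]
top orange [133.0, 269.0] 25 [0.369, 0.3545, 0.0797] [0.3689, 0.3543]
top yellow [347.0, 142.0] 48 [0.6557, -0.13, 0.1101] [0.6556, -0.1297]
top yellow [343.0, 170.0] 39 [0.5928, -0.12, 0.1
[... 1488 characters left out ...]
05.0, 243.0] 77 [0.6577, -0.1303, 0.1094] [0.6562, -0.1309]
scene green [254.0, 199.0] 116 [0.4381, -0.0986, 0.0468] [0.4365, -0.099]
scene green [214.0, 235.0] 231 [0.6216, -0.1253, 0.0967] [0.6229, -0.1256]
scene red [466.0, 243.0] 6167 [0.4552, 0.3963, 0.0351] [0.4494, 0.3892]
mag 1937 [ 624.9 -125.4] [130.8 129.2] 81.12 0.012377061156612119
pad 1092 [441.1 -99.7] [90.5 80. ] 80.25 0.025687155648501298
tray 1242 [ 525.4 -326.6] [251.9 152.4] 3.43 0.016704419239636538
tote 799 [448.9 390.3] [162.  161.1] 89.1 0.07970527467771107
220 280 [0.3454 0.1571 0.0695]
145 132 [0.6928 0.3444 0.0618]
331 227 [ 0.4686 -0.1005  0.0287]
331 241 [ 0.4354 -0.0986  0.0491]
343 157 [ 0.6246 -0.1219  0.0987]
```

View pics/crop.png

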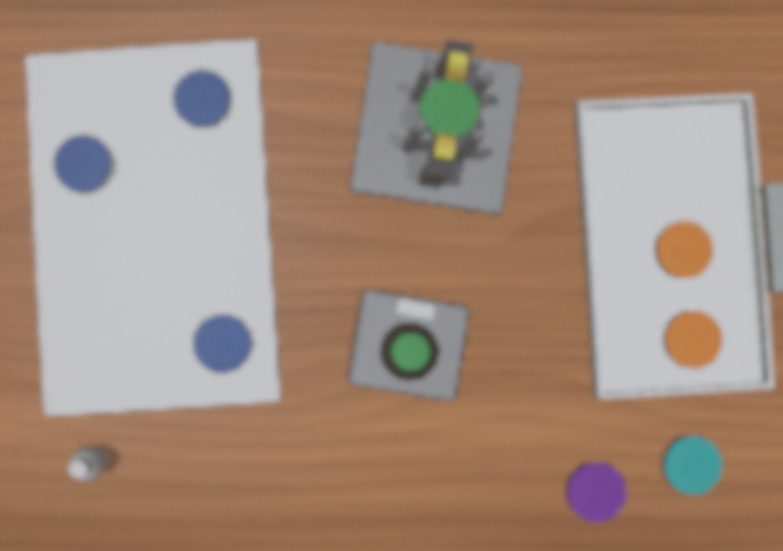

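The crop confirms two orange dishes inside the tray at crop (684,249) and (693,339). Those are the targets. The purple and turquoise discs lie outside the tray and match no dish in the task. Three blue dishes are on the mat. I'll start with the orange dish at (0.522,-0.334).

```bash
python3 -m pendant '[{"jaw":1,"linear":[0,0,0],"twist":-6.25},{"jaw":1,"linear":[0,0,0],"twist":-6.25},{"jaw":1,"linear":[0,0,0],"twist":-6.25},{"jaw":1,"linear":[0,0,0],"twist":-6.25},{"jaw":0.75,"linear":[-1,-3.5,0],"twist":0},{"jaw":0.75,"linear":[-1,-3.5,0],"twist":0},{"jaw":0.75,"linear":[-1,-3.5,0],"twist":0},{"jaw":0.75,"linear":[-1,-3.5,0],"twist":0},{"jaw":0.75,"linear":[-1,-3.5,0],"twist":0},{"jaw":0.75,"linear":[-1,-3.5,0],"twist":0},{"jaw":0.75,"linear":[-1,-3.5,0],"twist":0},{"jaw":0.75,"linear":[-1,-3.5,0],"twist":0}]' 15
python3 -m pendant '[{"jaw":0.75,"linear":[-1,-3.5,0],"twist":0},{"jaw":0.75,"linear":[-1,-3.5,0],"twist":0},{"jaw":0.75,"linear":[-1,-3.5,0],"twist":0},{"jaw":0.75,"linear":[-1,-3.5,0],"twist":0},{"jaw":0.75,"linear":[-1,-3.5,0],"twist":0},{"jaw":0.75,"linear":[-1,-3.5,0],"twist":0},{"jaw":0.75,"linear":[-1,-3.5,0],"twist":0},{"jaw":0.75,"linear":[-1,-3.5,0],"twist":0},{"jaw":0.75,"linear":[-1,-3.5,0],"twist":0},{"jaw":0.75,"linear":[-1,-3.5,0],"twist":0},{"jaw":0.75,"linear":[-1,-3.5,0],"twist":0},{"jaw":0.75,"linear":[-1,-3.5,0],"twist":0}]'
python3 -m pendant '[{"jaw":0.75,"linear":[-1,-3.5,0],"twist":0},{"jaw":0.75,"linear":[-1,-3.5,0],"twist":0},{"jaw":0.75,"linear":[-1,-3.5,0],"twist":0},{"jaw":0.75,"linear":[-1,-3.5,0],"twist":0},{"jaw":0.75,"linear":[-1,-3.5,0],"twist":0},{"jaw":0.75,"linear":[-1,-2,0],"twist":0},{"jaw":0.75,"linear":[0,0,0],"twist":0}]'
python3 -c "
from h import *
print(rel([.5217,-.334,.0225],93),robot.get_obs()['q'])
c=shoot('top');print(blobs(c['color'],world(c),*COL['orange'],100))"
```

```text
time: 1.1
position: [0.3435, 0.2853, 0.2394]
tool_rot: [-0.001, 1.0, -0.0, -0.0]
ft_force: [0.7, 0.5, 0.0]
grip_width: 0.0653
grip_force: 0.0
time: 2.1
position: [0.4642, -0.1346, 0.2393]
tool_rot: [-0.001, 1.0, 0.0, -0.0]
ft_force: [0.5, 0.3, 0.2]
grip_width: 0.0655
grip_force: 0.0
time: 2.68
position: [0.5262, -0.3332, 0.239]
tool_rot: [0.001, 1.0, -0.002, 0.001]
ft_force: [0.5, -1.3, 0.7]
grip_width: 0.0651
grip_force: 0.0
([0.51, 0.0, 21.65], np.float64(-3.1195774532584437), np.float64(89.88)) [-7.43284501e-01  5.23418871e-01  1.44213752e+00 -9.82582381e-04
  1.17152689e+00 -2.31161891e+00]
[([429.0, 236.0], 228, [0.446, -0.3406, 0.0161], [0.4459, -0.3403])]
```

```bash
python3 -m pendant '[{"jaw":0.75,"linear":[0.5,0,4],"twist":0},{"jaw":0.75,"linear":[0,0,4],"twist":0},{"jaw":0.75,"linear":[0,0,4],"twist":0},{"jaw":0.75,"linear":[0,0,4],"twist":0},{"jaw":0.75,"linear":[0,0,3],"twist":0},{"jaw":0.75,"linear":[0,0,1.5],"twist":0},{"jaw":0.75,"linear":[0,0,0.9],"twist":0},{"jaw":0.75,"linear":[0,0,0],"twist":0},{"jaw":0.75,"linear":[0,0,0],"twist":0}]'
python3 -m pendant '[{"jaw":0,"linear":[0,0,0],"twist":0},{"jaw":0,"linear":[0,0,0],"twist":0},{"jaw":0,"linear":[0,0,0],"twist":0},{"jaw":0,"linear":[0,0,0],"twist":0},{"jaw":0,"linear":[0,0,0],"twist":0},{"jaw":0,"linear":[0,0,0],"twist":0}]' 20
```

```text
time: 3.48
position: [0.519, -0.3269, 0.0263]
tool_rot: [-0.001, 1.0, 0.0, -0.0]
ft_force: [-1.1, 0.4, -0.4]
grip_width: 0.0653
grip_force: 0.0
time: 3.98
position: [0.5196, -0.3276, 0.0254]
tool_rot: [-0.001, 1.0, 0.0, -0.0]
ft_force: [0.5, -0.3, 0.7]
grip_width: 0.0334
grip_force: 0.2
```

```bash
python3 -c "
from h import *
o=robot.get_obs();print(o['position'],o['grip_width'],o['grip_force'])
for n in ('top','scene'):
    c=shoot(n,n+'1.png');print(blobs(c['color'],world(c),*COL['orange'],40))
cv2.imwrite('pics/s1.png',cv2.resize(c['color'][120:280,60:300],None,fx=3,fy=3))"
```

```text
[ 0.51961871 -0.32756887  0.02541159] 0.03340421497997318 0.2020051795989275
[]
[]
```

View pics/s1.png

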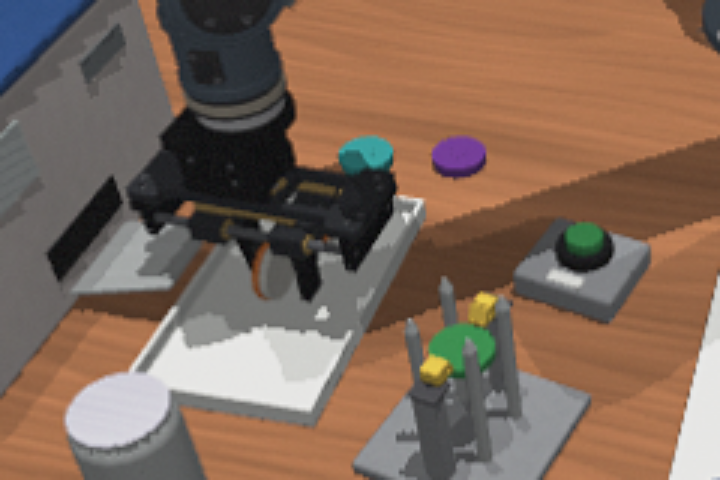

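The scene crop shows the orange dish tipped on edge between the fingers, at crop (262,270). My grip was too high and off centre. I'll open, lift, and look again.

```bash
python3 -m pendant '[{"jaw":0.4,"linear":[0,0,0],"twist":0},{"jaw":0.5,"linear":[0,0,0],"twist":0},{"jaw":0.6,"linear":[0,0,0],"twist":0},{"jaw":0.7,"linear":[0,0,0],"twist":0},{"jaw":0.8,"linear":[0,0,0],"twist":0},{"jaw":0.8,"linear":[0,0,0],"twist":0},{"jaw":0.8,"linear":[0,0,-1],"twist":0},{"jaw":0.8,"linear":[0,0,-3],"twist":0},{"jaw":0.8,"linear":[0,0,-4],"twist":0},{"jaw":0.8,"linear":[0,0,-4],"twist":0},{"jaw":0.8,"linear":[-4,4,0],"twist":0},{"jaw":0.8,"linear":[-4,4,0],"twist":0}]'
python3 -m pendant '[{"jaw":0.8,"linear":[-4,4,0],"twist":0},{"jaw":0.8,"linear":[-4,4,0],"twist":0},{"jaw":0.8,"linear":[0,0,0],"twist":0},{"jaw":0.8,"linear":[0,0,0],"twist":0}]'
python3 -c "
from h import *
for n in ('top','scene'):
    c=shoot(n,n+'2.png');print(blobs(c['color'],world(c),*COL['orange'],40))"
```

```text
time: 5.08
position: [0.58, -0.2715, 0.1504]
tool_rot: [0.002, 1.0, -0.002, 0.003]
ft_force: [0.2, -0.4, -0.7]
grip_width: 0.0695
grip_force: 0.0
time: 5.42
position: [0.6386, -0.2074, 0.1462]
tool_rot: [-0.003, 1.0, -0.0, 0.0]
ft_force: [-0.0, 0.1, 0.1]
grip_width: 0.0695
grip_force: 0.0
[]
[([164.0, 195.0], 101, [0.4501, -0.3375, 0.0166], [0.4488, -0.3413])]
```

```bash
python3 -m pendant '[{"jaw":0.8,"linear":[0,0,-4],"twist":0},{"jaw":0.8,"linear":[0,0,-4],"twist":0},{"jaw":0.8,"linear":[2,4,-2],"twist":0},{"jaw":0.8,"linear":[2,4,0],"twist":0},{"jaw":0.8,"linear":[2,4,0],"twist":0},{"jaw":0.8,"linear":[2,4,0],"twist":0},{"jaw":0.8,"linear":[2,4,0],"twist":0},{"jaw":0.8,"linear":[0,0,0],"twist":0},{"jaw":0.8,"linear":[0,0,0],"twist":0},{"jaw":0.8,"linear":[0,0,0],"twist":0}]'
python3 -c "
from h import *
print(robot.get_obs()['position'])
for n in ('top','scene'):
    c=shoot(n,n+'3.png');W=world(c);print(blobs(c['color'],W,*COL['orange'],40),blobs(c['color'],W,*COL['blue'],100,(0,.03)))
    if n=='top': cv2.imwrite('pics/t3.png',cv2.resize(c['color'][130:310,340:540],None,fx=3,fy=3))"
```

```text
time: 6.35
position: [0.5456, -0.0282, 0.2431]
tool_rot: [-0.0, 1.0, -0.001, 0.001]
ft_force: [0.4, -0.9, 0.5]
grip_width: 0.0698
grip_force: 0.0
[ 0.54557634 -0.02817064  0.24311949]
[([429.0, 236.0], 206, [0.446, -0.3405, 0.016], [0.4459, -0.3406])] [([218.0, 176.0], 208, [0.5924, 0.1735, 0.0167], [0.5927, 0.1727]), ([67.0, 242.0], 428, [0.4278, 0.5628, 0.0047], [0.3972, 0.5848])]
[([164.0, 194.0], 188, [0.4471, -0.3398, 0.0167], [0.4447, -0.341])] [([532.0, 258.0], 484, [0.4228, 0.5435, 0.004], [0.3933, 0.5459]), ([315.0, 220.0], 222, [0.4438, 0.0557, 0.0167], [0.4425, 0.0556]), ([356.0, 278.0], 331, [0.5943, 0.1745, 0.0169], [0.5928, 0.1736]), ([303.0, 289.0], 352, [0.6502, 0.0741, 0.0169], [0.6487, 0.0741])]
```

View pics/t3.png

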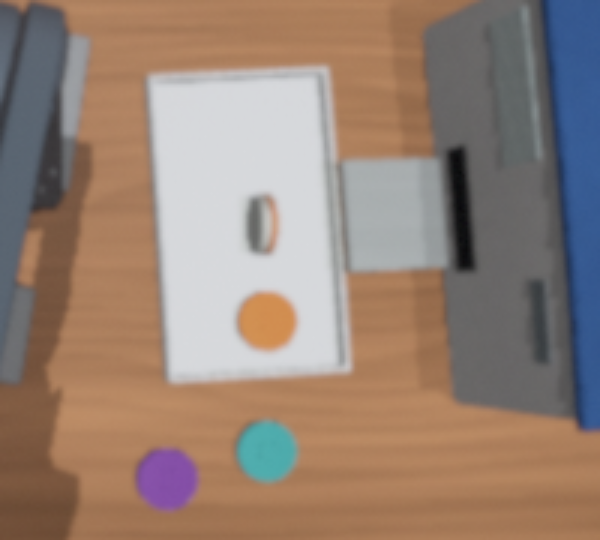

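The dish now stands on edge at crop (262,223), with its lid towards -y. I can grip it across its 12 mm thickness, because the tote rule doesn't depend on orientation. First I locate it.

```bash
python3 -c "
from h import *
for n in ('top','scene'):
    c=shoot(n);P=world(c).reshape(-1,3)
    S=P[(abs(P[:,0]-.52)<.05)&(abs(P[:,1]+.334)<.05)&(P[:,2]>.022)]
    print(n,len(S),S.min(0).round(4),S.max(0).round(4),np.median(S,0).round(4), np.round(np.linalg.eigh(np.cov(S[:,:2].T))[1],2).tolist())
o=robot.get_obs();print(o['position'],rel([.52,-.334,.05],90))"
```

```text
top 152 [ 0.4999 -0.3384  0.0224] [ 0.5482 -0.3266  0.0557] [ 0.5226 -0.3295  0.0452] [[0.01, -1.0], [-1.0, -0.01]]
scene 190 [ 0.4989 -0.3388  0.0222] [ 0.5483 -0.324   0.0568] [ 0.5283 -0.328   0.0399] [[-0.1, -0.99], [-0.99, 0.1]]
[ 0.54614973 -0.02852087  0.24250165] ([2.6, -30.54, 19.26], np.float64(-0.04778565768269516), np.float64(89.95))
```

```bash
python3 -m pendant '[{"jaw":0.6,"linear":[0.2,-3,0],"twist":0},{"jaw":0.6,"linear":[0.2,-3,0],"twist":0},{"jaw":0.6,"linear":[0.2,-3,0],"twist":0},{"jaw":0.6,"linear":[0.2,-3,0],"twist":0},{"jaw":0.6,"linear":[0.2,-3,0],"twist":0},{"jaw":0.6,"linear":[0.2,-3,0],"twist":0},{"jaw":0.6,"linear":[0.2,-3,0],"twist":0},{"jaw":0.6,"linear":[0.2,-3,0],"twist":0},{"jaw":0.6,"linear":[0.3,-3,0],"twist":0},{"jaw":0.6,"linear":[0.3,-3.3,0],"twist":0},{"jaw":0.6,"linear":[0,0,0],"twist":0},{"jaw":0.6,"linear":[0,0,0],"twist":0}]'
python3 -m pendant '[{"jaw":0.6,"linear":[0,0,4],"twist":0},{"jaw":0.6,"linear":[0,0,4],"twist":0},{"jaw":0.6,"linear":[0,0,4],"twist":0},{"jaw":0.6,"linear":[0,0,3],"twist":0},{"jaw":0.6,"linear":[0,0,2],"twist":0},{"jaw":0.6,"linear":[0,0,1.5],"twist":0},{"jaw":0.6,"linear":[0,0,1.3],"twist":0},{"jaw":0.6,"linear":[0,0,0],"twist":0}]'
python3 -m pendant '[{"jaw":0,"linear":[0,0,0],"twist":0},{"jaw":0,"linear":[0,0,0],"twist":0},{"jaw":0,"linear":[0,0,0],"twist":0},{"jaw":0,"linear":[0,0,0],"twist":0},{"jaw":0,"linear":[0,0,0],"twist":0},{"jaw":0,"linear":[0,0,0],"twist":0},{"jaw":0,"linear":[0,0,0],"twist":0},{"jaw":0,"linear":[0,0,0],"twist":0}]' 15
```

```text
time: 7.55
position: [0.5233, -0.3329, 0.2419]
tool_rot: [0.002, 1.0, 0.0, -0.0]
ft_force: [-0.0, -0.5, -0.6]
grip_width: 0.0527
grip_force: 0.0
time: 8.22
position: [0.5225, -0.3279, 0.0417]
tool_rot: [-0.001, 1.0, 0.002, -0.002]
ft_force: [-0.1, -0.2, -0.2]
grip_width: 0.0523
grip_force: 0.0
time: 8.88
position: [0.5241, -0.33, 0.045]
tool_rot: [-0.001, 1.0, -0.0, 0.0]
ft_force: [0.3, 0.5, 2.1]
grip_width: 0.0119
grip_force: 15.0
```

```bash
python3 -m pendant '[{"jaw":0,"linear":[0,0,-4],"twist":0},{"jaw":0,"linear":[0,0,-4],"twist":0},{"jaw":0,"linear":[0,0,-4],"twist":0},{"jaw":0,"linear":[0,0,-4],"twist":0},{"jaw":0,"linear":[0,0,-4],"twist":0},{"jaw":0,"linear":[0.3,3,0],"twist":0},{"jaw":0,"linear":[0.3,3,0],"twist":0},{"jaw":0,"linear":[0.3,3,0],"twist":0},{"jaw":0,"linear":[0.3,3,0],"twist":0},{"jaw":0,"linear":[0.3,3,0],"twist":0},{"jaw":0,"linear":[0.3,3,0],"twist":0},{"jaw":0,"linear":[0.3,3,0],"twist":0}]'
python3 -m pendant '[{"jaw":0,"linear":[0.3,3,0],"twist":0},{"jaw":0,"linear":[0.3,3,0],"twist":0},{"jaw":0,"linear":[0.3,3,0],"twist":0},{"jaw":0,"linear":[0.3,3,0],"twist":0},{"jaw":0,"linear":[0.3,3,0],"twist":0},{"jaw":0,"linear":[0.3,3,0],"twist":0},{"jaw":0,"linear":[0.3,3,0],"twist":0},{"jaw":0,"linear":[0.3,3,0],"twist":0},{"jaw":0,"linear":[0.3,3,0],"twist":0},{"jaw":0,"linear":[0.3,3,0],"twist":0},{"jaw":0,"linear":[0.3,3,0],"twist":0},{"jaw":0,"linear":[0.3,3,0],"twist":0}]'
python3 -m pendant '[{"jaw":0,"linear":[0.3,3,0],"twist":0},{"jaw":0,"linear":[0.3,3,0],"twist":0},{"jaw":0,"linear":[0.3,3,0],"twist":0},{"jaw":0,"linear":[0.5,3,0],"twist":0},{"jaw":0,"linear":[0,0.7,0],"twist":0},{"jaw":0,"linear":[0,0,0],"twist":0},{"jaw":0,"linear":[0,0,0],"twist":0}]'
python3 -c "
from h import *
print(rel([.449,.365,.052],90))
c=shoot('top');W=world(c).reshape(-1,3)
S=W[(W[:,2]>.07)&(W[:,2]<.09)&(W[:,1]>.29)&(W[:,0]<.55)&(W[:,0]>.35)];print(cv2.minAreaRect((S[:,:2]*1e3).astype('f4')))
c=shoot('scene');W=world(c).reshape(-1,3)
S=W[(W[:,2]>.07)&(W[:,2]<.09)&(W[:,1]>.29)&(W[:,0]<.55)&(W[:,0]>.35)];print(cv2.minAreaRect((S[:,:2]*1e3).astype('f4')))"
```

```text
time: 9.88
position: [0.5019, -0.1184, 0.2445]
tool_rot: [-0.001, 1.0, 0.0, -0.0]
ft_force: [0.5, -0.4, -0.0]
grip_width: 0.0121
grip_force: 15.0
time: 10.88
position: [0.4654, 0.2415, 0.2445]
tool_rot: [-0.001, 1.0, -0.0, -0.0]
ft_force: [0.2, -0.4, 0.2]
grip_width: 0.0119
grip_force: 15.0
time: 11.47
position: [0.4514, 0.3667, 0.2442]
tool_rot: [-0.001, 1.0, -0.001, -0.0]
ft_force: [0.4, -0.1, -0.2]
grip_width: 0.0118
grip_force: 15.0
([0.23, -0.14, 19.22], np.float64(0.154621119221531), np.float64(90.15))
((448.820556640625, 389.5826416015625), (161.81068420410156, 161.30101013183594), 89.08628845214844)
((446.91741943359375, 390.70819091796875), (159.95907592773438, 167.7443389892578), 89.01036834716797)
```

```bash
python3 -m pendant '[{"jaw":0,"linear":[0.2,0,4],"twist":0},{"jaw":0,"linear":[0,0,4],"twist":0},{"jaw":0,"linear":[0,0,4],"twist":0},{"jaw":0,"linear":[0,0,3],"twist":0},{"jaw":0,"linear":[0,0,2],"twist":0},{"jaw":0,"linear":[0,0,1.5],"twist":0},{"jaw":0,"linear":[0,0,0.7],"twist":0},{"jaw":0,"linear":[0,0,0],"twist":0},{"jaw":0,"linear":[0,0,0],"twist":0}]'
python3 -m pendant '[{"jaw":0.2,"linear":[0,0,0],"twist":0},{"jaw":0.3,"linear":[0,0,0],"twist":0},{"jaw":0.4,"linear":[0,0,0],"twist":0},{"jaw":0.4,"linear":[0,0,0],"twist":0},{"jaw":0.4,"linear":[0,0,-2],"twist":0},{"jaw":0.4,"linear":[0,0,-3],"twist":0},{"jaw":0.4,"linear":[0,0,-4],"twist":0},{"jaw":0.4,"linear":[0,0,-4],"twist":0},{"jaw":0.4,"linear":[0,0,-4],"twist":0},{"jaw":0.4,"linear":[0,-3,0],"twist":0},{"jaw":0.4,"linear":[0,-3,0],"twist":0},{"jaw":0.4,"linear":[0,-3,0],"twist":0}]'
python3 -m pendant '[{"jaw":0.75,"linear":[0,-3,0],"twist":0},{"jaw":0.75,"linear":[0,-3,0],"twist":0},{"jaw":0.75,"linear":[0,-3,0],"twist":0},{"jaw":0.75,"linear":[0,-3,0],"twist":0},{"jaw":0.75,"linear":[0,-3,0],"twist":0},{"jaw":0.75,"linear":[0,-3,0],"twist":0},{"jaw":0.75,"linear":[0,-3,0],"twist":0},{"jaw":0.75,"linear":[0,-3,0],"twist":0},{"jaw":0.75,"linear":[0,-3,0],"twist":0},{"jaw":0.75,"linear":[0,-3,0],"twist":0},{"jaw":0.75,"linear":[0,-3,0],"twist":0},{"jaw":0.75,"linear":[0,-3,0],"twist":0}]'
python3 -m pendant '[{"jaw":0.75,"linear":[0,-3.5,0],"twist":0},{"jaw":0.75,"linear":[0,-3.5,0],"twist":0},{"jaw":0.75,"linear":[0,-3.5,0],"twist":0},{"jaw":0.75,"linear":[0,-3.5,0],"twist":0},{"jaw":0.75,"linear":[0,-3.5,0],"twist":0},{"jaw":0.75,"linear":[0,-3.5,0],"twist":0},{"jaw":0.75,"linear":[0,-3.5,0],"twist":0},{"jaw":0.75,"linear":[0,0,0],"twist":0},{"jaw":0.75,"linear":[0,0,0],"twist":0},{"jaw":0.75,"linear":[0,0,0],"twist":0},{"jaw":0.75,"linear":[0,0,0],"twist":0}]'
python3 -c "
from h import *
c=shoot('top','top4.png')
c=shoot('scene','scene4.png');W=world(c);print(blobs(c['color'],W,*COL['orange'],20))
print(rel([.446,-.341,.0215],90))
cv2.imwrite('pics/s4.png',cv2.resize(c['color'][100:300,60:540],None,fx=1.6,fy=1.6))"
```

```text
time: 12.32
position: [0.4505, 0.3664, 0.053]
tool_rot: [-0.0, 1.0, 0.0, 0.0]
ft_force: [-0.9, -0.1, -0.1]
grip_width: 0.0119
grip_force: 15.0
time: 13.32
position: [0.45, 0.2767, 0.2242]
tool_rot: [-0.002, 1.0, 0.0, 0.002]
ft_force: [0.5, 0.1, -0.1]
grip_width: 0.035
grip_force: 0.0
time: 14.32
position: [0.4503, -0.0843, 0.2231]
tool_rot: [-0.001, 1.0, -0.0, 0.0]
ft_force: [1.1, 0.2, 0.8]
grip_width: 0.0649
grip_force: 0.0
time: 15.23
position: [0.4506, -0.3263, 0.2225]
tool_rot: [-0.001, 1.0, 0.001, -0.0]
ft_force: [0.4, -0.2, 0.1]
grip_width: 0.0653
grip_force: 0.0
[([167.0, 190.0], 39, [0.4304, -0.3376, 0.0172], [0.429, -0.3395]), ([452.0, 239.0], 41, [0.4557, 0.3641, 0.0508], [0.4529, 0.3642])]
([0.48, -1.48, 20.12], np.float64(0.18573179641191473), np.float64(90.19))
```

View pics/s4.png

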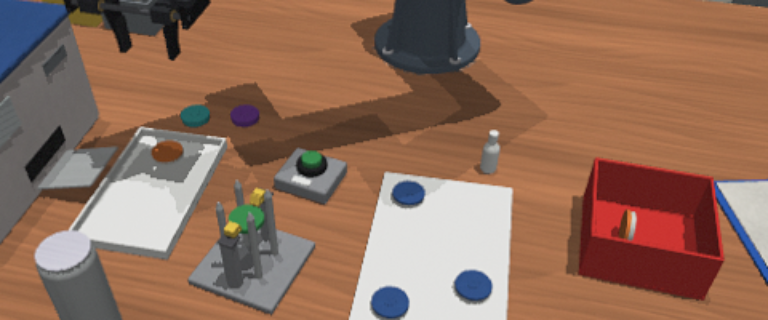

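The first read dish stands on edge in the tote at crop (628,223). The second is flat in the tray at (167,151). I'll pick that one lower and centred.

```bash
python3 -m pendant '[{"jaw":0.75,"linear":[0.5,-1.5,4],"twist":0},{"jaw":0.75,"linear":[0,0,4],"twist":0},{"jaw":0.75,"linear":[0,0,4],"twist":0},{"jaw":0.75,"linear":[0,0,4],"twist":0},{"jaw":0.75,"linear":[0,0,2.5],"twist":0},{"jaw":0.75,"linear":[0,0,1.2],"twist":0},{"jaw":0.75,"linear":[0,0,0.4],"twist":0},{"jaw":0.75,"linear":[0,0,0],"twist":0},{"jaw":0.75,"linear":[0,0,0],"twist":0},{"jaw":0.75,"linear":[0,0,0],"twist":0},{"jaw":0.75,"linear":[0,0,0],"twist":0}]' 10
python3 -m pendant '[{"jaw":0.66,"linear":[0,0,0],"twist":0},{"jaw":0.62,"linear":[0,0,0],"twist":0},{"jaw":0.59,"linear":[0,0,0],"twist":0},{"jaw":0.56,"linear":[0,0,0],"twist":0},{"jaw":0.53,"linear":[0,0,0],"twist":0},{"jaw":0.53,"linear":[0,0,0],"twist":0},{"jaw":0.53,"linear":[0,0,0],"twist":0}]' 10
```

```text
time: 16.25
position: [0.447, -0.3431, 0.0242]
tool_rot: [-0.001, 1.0, -0.001, 0.001]
ft_force: [0.5, 0.6, 0.2]
grip_width: 0.0655
grip_force: 0.0
time: 16.83
position: [0.4461, -0.3426, 0.0229]
tool_rot: [-0.001, 1.0, -0.0, 0.0]
ft_force: [-0.4, 0.5, 0.8]
grip_width: 0.0494
grip_force: 10.0
```

```bash
python3 -m pendant '[{"jaw":0.5,"linear":[0,0,-1],"twist":0},{"jaw":0.5,"linear":[0,0,-3],"twist":0},{"jaw":0.5,"linear":[0,0,-4],"twist":0},{"jaw":0.5,"linear":[0,0,-4],"twist":0},{"jaw":0.5,"linear":[0,0,-4],"twist":0},{"jaw":0.5,"linear":[0,2,-2],"twist":0},{"jaw":0.5,"linear":[0,3,0],"twist":0},{"jaw":0.5,"linear":[0,3,0],"twist":0},{"jaw":0.5,"linear":[0,3,0],"twist":0},{"jaw":0.5,"linear":[0,3,0],"twist":0},{"jaw":0.5,"linear":[0,3,0],"twist":0},{"jaw":0.5,"linear":[0,3,0],"twist":0}]' 15
python3 -m pendant '[{"jaw":0.5,"linear":[0,3,0],"twist":0},{"jaw":0.5,"linear":[0,3,0],"twist":0},{"jaw":0.5,"linear":[0,3,0],"twist":0},{"jaw":0.5,"linear":[0,3,0],"twist":0},{"jaw":0.5,"linear":[0,3,0],"twist":0},{"jaw":0.5,"linear":[0,3,0],"twist":0},{"jaw":0.5,"linear":[0,3,0],"twist":0},{"jaw":0.5,"linear":[0,3,0],"twist":0},{"jaw":0.5,"linear":[0,3,0],"twist":0},{"jaw":0.5,"linear":[0,3,0],"twist":0},{"jaw":0.5,"linear":[0,3,0],"twist":0},{"jaw":0.5,"linear":[0,3,0],"twist":0}]'
python3 -m pendant '[{"jaw":0.5,"linear":[0,3,0],"twist":0},{"jaw":0.5,"linear":[0,3,0],"twist":0},{"jaw":0.5,"linear":[0,3,0],"twist":0},{"jaw":0.5,"linear":[0,3,0],"twist":0},{"jaw":0.5,"linear":[0,3,0],"twist":0},{"jaw":0.5,"linear":[0,3,0],"twist":0},{"jaw":0.5,"linear":[0,2.7,0],"twist":0},{"jaw":0.5,"linear":[0,0,0],"twist":0},{"jaw":0.5,"linear":[0,0,0],"twist":0},{"jaw":0.5,"linear":[0,0,0],"twist":0}]'
python3 -c "
from h import *
print(rel([.449,.422,.035],90))"
```

```text
time: 17.83
position: [0.4453, -0.141, 0.2034]
tool_rot: [-0.001, 1.0, -0.0, 0.0]
ft_force: [0.5, 0.2, 1.0]
grip_width: 0.0495
grip_force: 15.0
time: 18.83
position: [0.4447, 0.219, 0.2034]
tool_rot: [-0.001, 1.0, -0.0, 0.0]
ft_force: [0.9, -1.3, -0.6]
grip_width: 0.0495
grip_force: 15.0
time: 19.67
position: [0.4443, 0.4239, 0.2028]
tool_rot: [-0.001, 1.0, -0.001, -0.0]
ft_force: [0.2, -0.3, -1.0]
grip_width: 0.049
grip_force: 15.0
([-0.49, -0.17, 16.78], np.float64(0.1181660889126448), np.float64(90.12))
```

```bash
python3 -m pendant '[{"jaw":0.5,"linear":[-0.5,-0.6,0],"twist":0},{"jaw":0.5,"linear":[0,0,4],"twist":0},{"jaw":0.5,"linear":[0,0,4],"twist":0},{"jaw":0.5,"linear":[0,0,3],"twist":0},{"jaw":0.5,"linear":[0,0,2.5],"twist":0},{"jaw":0.5,"linear":[0,0,1.5],"twist":0},{"jaw":0.5,"linear":[0,0,1],"twist":0},{"jaw":0.5,"linear":[0,0,0],"twist":0},{"jaw":0.6,"linear":[0,0,0],"twist":0},{"jaw":0.64,"linear":[0,0,0],"twist":0},{"jaw":0.64,"linear":[0,0,0],"twist":0},{"jaw":0.64,"linear":[0,0,0],"twist":0}]'
python3 -m pendant '[{"jaw":0.64,"linear":[0,0,-2],"twist":0},{"jaw":0.64,"linear":[0,0,-4],"twist":0},{"jaw":0.64,"linear":[0,0,-4],"twist":0},{"jaw":0.64,"linear":[0,0,-4],"twist":0},{"jaw":0.75,"linear":[-1,-3,0],"twist":0},{"jaw":0.75,"linear":[-2,-3,0],"twist":0},{"jaw":0.75,"linear":[-2,-3,0],"twist":0},{"jaw":0.75,"linear":[-2,-3,0],"twist":0},{"jaw":0.75,"linear":[-2,-3,0],"twist":0},{"jaw":0.75,"linear":[-2,-3,0],"twist":0},{"jaw":0.75,"linear":[-2,-3,0],"twist":0},{"jaw":0.75,"linear":[-1.5,-3.5,0],"twist":0}]'
python3 -m pendant '[{"jaw":0.75,"linear":[0,0,0],"twist":0},{"jaw":0.75,"linear":[0,0,0],"twist":0},{"jaw":0.75,"linear":[0,0,0],"twist":0}]'
python3 -c "
from h import *
c=shoot('scene','scene5.png');W=world(c);print(blobs(c['color'],W,*COL['orange'],20))
print([b for b in blobs(c['color'],W,*COL['blue'],100,(0,.03))])
print(rel([.5930,.1740,.0215],90))
cv2.imwrite('pics/s5.png',cv2.resize(c['color'][180:300,280:540],None,fx=2.5,fy=2.5))"
```

```text
time: 20.67
position: [0.4507, 0.419, 0.0443]
tool_rot: [-0.001, 1.0, 0.001, 0.001]
ft_force: [-1.0, -0.0, 0.2]
grip_width: 0.0549
grip_force: 0.0
time: 21.67
position: [0.5971, 0.1729, 0.184]
tool_rot: [-0.001, 1.0, 0.0, 0.002]
ft_force: [0.6, 0.5, 0.1]
grip_width: 0.0653
grip_force: 0.0
time: 21.92
position: [0.5949, 0.174, 0.1833]
tool_rot: [-0.0, 1.0, 0.0, -0.0]
ft_force: [-0.9, 0.5, -0.2]
grip_width: 0.0651
grip_force: 0.0
[([452.0, 240.0], 43, [0.4581, 0.364, 0.0499], [0.4516, 0.3643]), ([474.0, 249.0], 232, [0.4447, 0.4191, 0.0164], [0.4431, 0.4199])]
[([532.0, 258.0], 484, [0.4228, 0.5435, 0.004], [0.3939, 0.5461]), ([315.0, 220.0], 220, [0.4436, 0.0559, 0.0166], [0.4421, 0.0558]), ([355.0, 278.0], 326, [0.5946, 0.1744, 0.017], [0.593, 0.1737]), ([303.0, 289.0], 353, [0.6501, 0.0741, 0.0169], [0.648, 0.0738])]
([0.14, -0.07, 16.17], np.float64(0.12784049337884085), np.float64(90.13))
```

View pics/s5.png

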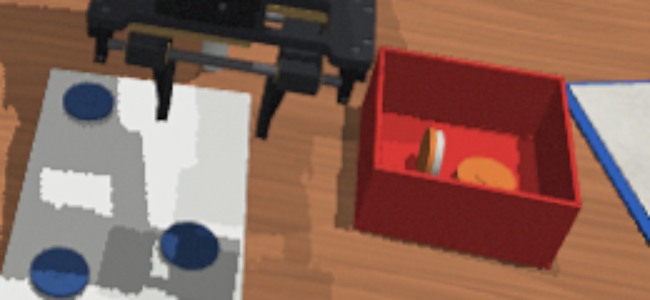

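Both read dishes are in the tote: one on edge at crop (432,150), one flat at (487,172). Now for the first fresh dish, with the tool turned to 81° to match the magazine.

```bash
python3 -m pendant '[{"jaw":0.75,"linear":[0.15,-0.1,4],"twist":0},{"jaw":0.75,"linear":[0,0,4],"twist":4.5},{"jaw":0.75,"linear":[0,0,4],"twist":4.6},{"jaw":0.75,"linear":[0,0,2.5],"twist":0},{"jaw":0.75,"linear":[0,0,1.2],"twist":0},{"jaw":0.75,"linear":[0,0,0.4],"twist":0},{"jaw":0.75,"linear":[0,0,0],"twist":0},{"jaw":0.75,"linear":[0,0,0],"twist":0},{"jaw":0.75,"linear":[0,0,0],"twist":0},{"jaw":0.75,"linear":[0,0,0],"twist":0}]' 10
python3 -m pendant '[{"jaw":0.66,"linear":[0,0,0],"twist":0},{"jaw":0.62,"linear":[0,0,0],"twist":0},{"jaw":0.59,"linear":[0,0,0],"twist":0},{"jaw":0.56,"linear":[0,0,0],"twist":0},{"jaw":0.53,"linear":[0,0,0],"twist":0},{"jaw":0.53,"linear":[0,0,0],"twist":0},{"jaw":0.53,"linear":[0,0,0],"twist":0},{"jaw":0.5,"linear":[0,0,0],"twist":0}]' 10
python3 -m pendant '[{"jaw":0.5,"linear":[0,0,-1],"twist":0},{"jaw":0.5,"linear":[0,0,-3],"twist":0},{"jaw":0.5,"linear":[0,0,-4],"twist":0},{"jaw":0.5,"linear":[0,0,-4],"twist":0},{"jaw":0.5,"linear":[0,0,-4],"twist":0},{"jaw":0.5,"linear":[0,0,-3],"twist":0},{"jaw":0.5,"linear":[0,0,0],"twist":0},{"jaw":0.5,"linear":[0,0,0],"twist":0}]' 15
python3 -c "
from h import *
print(rel([.6246,-.1253,.2],81))"
```

```text
time: 22.8
position: [0.5945, 0.1734, 0.0228]
tool_rot: [0.078, 0.997, 0.0, 0.001]
ft_force: [-0.2, 0.1, -0.5]
grip_width: 0.065
grip_force: 0.0
time: 23.47
position: [0.5939, 0.1727, 0.0219]
tool_rot: [0.079, 0.997, 0.0, 0.0]
ft_force: [-0.4, -0.5, 1.6]
grip_width: 0.0496
grip_force: 10.0
time: 24.13
position: [0.5949, 0.1729, 0.2149]
tool_rot: [0.079, 0.997, 0.0, 0.003]
ft_force: [-0.7, 0.5, -0.8]
grip_width: 0.0495
grip_force: 15.0
([-7.59, -28.99, 1.49], np.float64(-0.005118563148613475), np.float64(80.99))
```

```bash
python3 -m pendant '[{"jaw":0.5,"linear":[-0.75,-2.9,0],"twist":0},{"jaw":0.5,"linear":[-0.75,-2.9,0],"twist":0},{"jaw":0.5,"linear":[-0.75,-2.9,0],"twist":0},{"jaw":0.5,"linear":[-0.75,-2.9,0],"twist":0},{"jaw":0.5,"linear":[-0.75,-2.9,0],"twist":0},{"jaw":0.5,"linear":[-0.75,-2.9,0],"twist":0},{"jaw":0.5,"linear":[-0.75,-2.9,0],"twist":0},{"jaw":0.5,"linear":[-0.75,-2.9,0],"twist":0},{"jaw":0.5,"linear":[-0.75,-2.9,0],"twist":0},{"jaw":0.5,"linear":[-0.75,-2.9,0],"twist":0},{"jaw":0.5,"linear":[0,0,0],"twist":0},{"jaw":0.5,"linear":[0,0,0],"twist":0}]'
python3 -m pendant '[{"jaw":0.5,"linear":[0,0,2],"twist":0},{"jaw":0.5,"linear":[0,0,1],"twist":0},{"jaw":0.5,"linear":[0,0,0.5],"twist":0},{"jaw":0.5,"linear":[0,0,0],"twist":0},{"jaw":0.5,"linear":[0,0,0],"twist":0},{"jaw":0.5,"linear":[0,0,0],"twist":0},{"jaw":0.5,"linear":[0,0,0],"twist":0}]'
python3 -c "
from h import *
print(rel([.6246,-.1253,.145],81))
c=shoot('scene');W=world(c)
for k in('blue','yellow'): print(blobs(c['color'],W,*COL[k],20,(.08,.25)))
cv2.imwrite('pics/s6.png',cv2.resize(c['color'][140:320,120:320],None,fx=3,fy=3))"
```

```text
time: 25.13
position: [0.6211, -0.1267, 0.2096]
tool_rot: [0.08, 0.997, 0.001, -0.002]
ft_force: [-0.1, 0.8, -0.2]
grip_width: 0.0493
grip_force: 15.0
time: 25.72
position: [0.6229, -0.1252, 0.1776]
tool_rot: [0.078, 0.997, -0.0, 0.001]
ft_force: [0.0, -0.7, -0.1]
grip_width: 0.0495
grip_force: 15.0
([-0.16, 0.02, 3.26], np.float64(0.01783923473904281), np.float64(81.02))
[([30.0, 110.0], 8766, [0.5232, -0.5668, 0.2112], [0.535, -0.6002]), ([209.0, 209.0], 297, [0.6253, -0.126, 0.1723], [0.622, -0.1261]), ([211.0, 338.0], 132, [0.8424, -0.045, 0.0893], [0.8411, -0.0456]), ([231.0, 341.0], 135, [0.8404, -0.0105, 0.0888], [0.8393, -0.0109]), ([251.0, 345.0], 135, [0.8385, 0.0243, 0.0893], [0.837, 0.0239]), ([292.0, 352.0], 126, [0.8345, 0.0938, 0.0893], [0.8332, 0.0934]), ([183.0, 355.0], 140, [0.8841, -0.0774, 0.0897], [0.8831, -0.0779]), ([313.0, 356.0], 136, [0.8323, 0.1286, 0.0893], [0.8307, 0.1283]), ([334.0, 360.0], 141, [0.8298, 0.1633, 0.0898], [0.829, 0.1633]), ([224.0, 363.0], 147, [0.8801, -0.0081, 0.0894], [0.8789, -0.0086]), ([245.0, 367.0], 150, [0.8781, 0.0267, 0.0895], 
[... 182 characters left out ...]
, -0.0406, 0.09], [0.9162, -0.0412]), ([309.0, 379.0], 149, [0.8718, 0.131, 0.0894], [0.8711, 0.1309]), ([331.0, 383.0], 149, [0.8696, 0.1656, 0.09], [0.8685, 0.1657]), ([239.0, 387.0], 156, [0.9127, 0.0287, 0.0898], [0.9118, 0.0284]), ([353.0, 388.0], 156, [0.8675, 0.2005, 0.0899], [0.8656, 0.2006]), ([261.0, 392.0], 168, [0.9103, 0.0635, 0.09], [0.9095, 0.0632]), ([283.0, 396.0], 165, [0.9083, 0.0981, 0.0899], [0.9075, 0.098]), ([328.0, 405.0], 163, [0.9046, 0.1675, 0.0898], [0.904, 0.1677]), ([351.0, 410.0], 162, [0.9025, 0.2026, 0.0895], [0.9012, 0.2024])]
[([220.0, 223.0], 70, [0.5956, -0.12, 0.1067], [0.5942, -0.1211]), ([205.0, 243.0], 79, [0.6578, -0.1298, 0.109], [0.6566, -0.1305])]
```

View pics/s6.png

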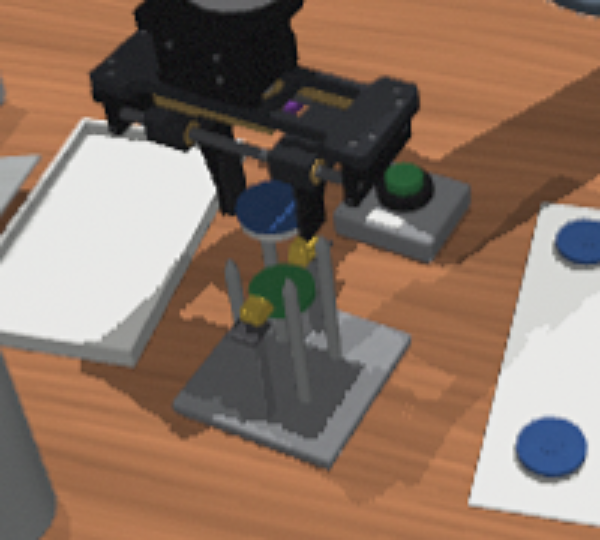

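The dish is held flat at crop (268,208), roughly over the posts. I'll shift 1.7 mm towards +x and lower it while watching the lateral forces.

```bash
python3 -m pendant '[{"jaw":0.5,"linear":[-0.17,0.03,1],"twist":0},{"jaw":0.5,"linear":[0,0,1],"twist":0},{"jaw":0.5,"linear":[0,0,0.6],"twist":0},{"jaw":0.5,"linear":[0,0,0.4],"twist":0},{"jaw":0.5,"linear":[0,0,0],"twist":0},{"jaw":0.5,"linear":[0,0,0],"twist":0},{"jaw":0.5,"linear":[0,0,0],"twist":0}]'
python3 -m pendant '[{"jaw":0.5,"linear":[0,0,0.3],"twist":0},{"jaw":0.5,"linear":[0,0,0.3],"twist":0},{"jaw":0.5,"linear":[0,0,0],"twist":0},{"jaw":0.5,"linear":[0,0,0],"twist":0},{"jaw":0.5,"linear":[0,0,0],"twist":0}]'
python3 -c "
from h import *
print(rel([.6246,-.1253,.125],81));print(robot.get_obs()['ft_force'],robot.get_obs()['moment'])"
```

```text
time: 26.35
position: [0.6243, -0.1255, 0.1468]
tool_rot: [0.079, 0.997, -0.0, 0.0]
ft_force: [0.0, 0.1, 0.1]
grip_width: 0.0494
grip_force: 15.0
time: 26.77
position: [0.6244, -0.1257, 0.1408]
tool_rot: [0.079, 0.997, -0.0, 0.0]
ft_force: [-0.2, -0.9, -1.2]
grip_width: 0.0497
grip_force: 15.0
([-0.01, 0.04, 1.58], np.float64(-0.01274502041552239), np.float64(80.99))
[-0.21909854 -0.93151794 -1.15545608] [-0.16786584 -0.13479605  0.02142172]
```

Going in freely. I'll continue down to the catch ramps.

```bash
python3 -m pendant '[{"jaw":0.5,"linear":[0,0,0.4],"twist":0},{"jaw":0.5,"linear":[0,0,0.4],"twist":0},{"jaw":0.5,"linear":[0,0,0.4],"twist":0},{"jaw":0.5,"linear":[0,0,0.2],"twist":0},{"jaw":0.5,"linear":[0,0,0],"twist":0},{"jaw":0.5,"linear":[0,0,0],"twist":0},{"jaw":0.5,"linear":[0,0,0],"twist":0}]'
python3 -c "
from h import *
print(rel([.6246,-.1253,.125],81));print(robot.get_obs()['ft_force'],robot.get_obs()['moment'])"
```

```text
time: 27.35
position: [0.6247, -0.1258, 0.1268]
tool_rot: [0.079, 0.997, -0.0, 0.001]
ft_force: [2.2, -2.7, -1.6]
grip_width: 0.0491
grip_force: 15.0
([0.01, 0.05, 0.18], np.float64(-0.012054873179835113), np.float64(80.99))
[ 2.16629073 -2.73716618 -1.56185119] [-0.45011604 -0.49840327 -0.01995766]
```

```bash
python3 -m pendant '[{"jaw":0.55,"linear":[0,0,0],"twist":0},{"jaw":0.6,"linear":[0,0,0],"twist":0},{"jaw":0.66,"linear":[0,0,0],"twist":0},{"jaw":0.66,"linear":[0,0,0],"twist":0},{"jaw":0.66,"linear":[0,0,-1],"twist":0},{"jaw":0.66,"linear":[0,0,-2],"twist":0},{"jaw":0.66,"linear":[0,0,-2],"twist":0},{"jaw":0,"linear":[0,0,0],"twist":0},{"jaw":0,"linear":[0,0,0],"twist":0},{"jaw":0,"linear":[0,0,0],"twist":0},{"jaw":0,"linear":[0,0,0],"twist":0},{"jaw":0,"linear":[0,0,0],"twist":0}]'
python3 -m pendant '[{"jaw":0,"linear":[0,0,0],"twist":0},{"jaw":0,"linear":[0,0,0],"twist":0},{"jaw":0,"linear":[0,0,0],"twist":0},{"jaw":0,"linear":[0,0,0],"twist":0},{"jaw":0,"linear":[0,0,0],"twist":0}]'
python3 -c "
from h import *
print(rel([.6246,-.1253,.14],81));print(robot.get_obs()['ft_force'],robot.get_obs()['moment'])
c=shoot('scene');W=world(c)
for k in('blue','yellow'): print([b for b in blobs(c['color'],W,*COL[k],20,(.08,.25)) if b[2][0]<.7])
cv2.imwrite('pics/s7.png',cv2.resize(c['color'][140:320,120:320],None,fx=3,fy=3))"
```

```text
time: 28.35
position: [0.6233, -0.125, 0.1756]
tool_rot: [0.079, 0.997, 0.0, -0.001]
ft_force: [-0.5, 0.1, 0.6]
grip_width: 0.0319
grip_force: 0.0
time: 28.77
position: [0.6242, -0.1254, 0.1767]
tool_rot: [0.079, 0.997, 0.0, -0.0]
ft_force: [0.5, -0.0, 0.6]
grip_width: 0.0028
grip_force: 0.0
([-0.04, 0.01, 3.67], np.float64(-0.012597041448302093), np.float64(80.99))
[ 0.47553755 -0.02200662  0.61846903] [-0.00431247  0.00481887  0.02997686]
[([30.0, 110.0], 8767, [0.523, -0.5668, 0.2112], [0.5357, -0.6016]), ([212.0, 229.0], 313, [0.6253, -0.1245, 0.1185], [0.6242, -0.1244])]
[([222.0, 220.0], 24, [0.5877, -0.1184, 0.1104], [0.5873, -0.1194]), ([205.0, 243.0], 80, [0.6583, -0.1302, 0.1087], [0.6575, -0.1307])]
```

View pics/s7.png

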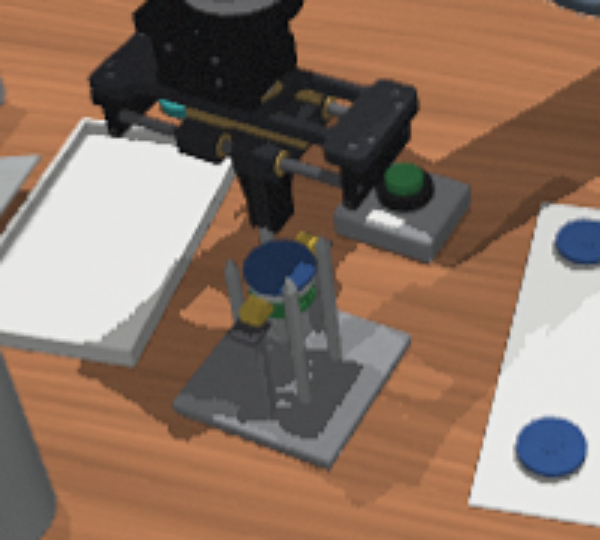

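The dish sits flat on the ramps between the posts at crop (278,270). Now I press.

```bash
python3 -m pendant '[{"jaw":0,"linear":[0,0,2],"twist":0},{"jaw":0,"linear":[0,0,1.5],"twist":0},{"jaw":0,"linear":[0,0,0.5],"twist":0},{"jaw":0,"linear":[0,0,0.5],"twist":0},{"jaw":0,"linear":[0,0,0.4],"twist":0},{"jaw":0,"linear":[0,0,0.4],"twist":0},{"jaw":0,"linear":[0,0,0],"twist":0}]'
python3 -m pendant '[{"jaw":0,"linear":[0,0,0.3],"twist":0},{"jaw":0,"linear":[0,0,0.3],"twist":0},{"jaw":0,"linear":[0,0,0.3],"twist":0},{"jaw":0,"linear":[0,0,0.3],"twist":0},{"jaw":0,"linear":[0,0,0.2],"twist":0},{"jaw":0,"linear":[0,0,0],"twist":0},{"jaw":0,"linear":[0,0,0],"twist":0}]'
python3 -c "
from h import *
print(rel([.6246,-.1253,.110],81));print(robot.get_obs()['ft_force'])"
```

```text
time: 29.4
position: [0.6251, -0.1258, 0.1245]
tool_rot: [0.079, 0.997, -0.0, 0.001]
ft_force: [0.6, 0.0, 2.2]
grip_width: 0.0003
grip_force: 0.7
time: 29.98
position: [0.6238, -0.1252, 0.1094]
tool_rot: [0.079, 0.997, 0.0, -0.001]
ft_force: [-0.2, -0.1, 1.4]
grip_width: 0.0007
grip_force: 0.7
([-0.08, 0.01, -0.06], np.float64(-0.010198441493542987), np.float64(80.99))
[-0.22926077 -0.12469811  1.38409988]
```

```bash
python3 -m pendant '[{"jaw":0,"linear":[0,0,-2],"twist":0},{"jaw":0,"linear":[0,0,-3],"twist":0},{"jaw":0,"linear":[0,0,-4],"twist":0},{"jaw":0.4,"linear":[0,3,0],"twist":0},{"jaw":0.6,"linear":[0.1,3,0],"twist":0},{"jaw":0.75,"linear":[0.1,3,0],"twist":0},{"jaw":0.75,"linear":[0.1,3,0],"twist":0},{"jaw":0.75,"linear":[0.1,3,0],"twist":0},{"jaw":0.75,"linear":[0.1,3,0],"twist":0},{"jaw":0.75,"linear":[0.1,2,0],"twist":0},{"jaw":0.75,"linear":[0,0,0],"twist":0},{"jaw":0.75,"linear":[0,0,0],"twist":0}]' 10
python3 -m pendant '[{"jaw":0.75,"linear":[0,0,0],"twist":0},{"jaw":0.75,"linear":[0,0,0],"twist":0}]'
python3 -c "
from h import *
o=robot.get_obs();print(o['position'])
for n in ('top','scene'):
    c=shoot(n);W=world(c)
    for k in('blue','yellow','orange'): print(n,k,[b for b in blobs(c['color'],W,*COL[k],20) if b[2][0]<.7 and b[2][2]<.2])
print(rel([.649,.0738,.0215],81))
cv2.imwrite('pics/s8.png',cv2.resize(c['color'][140:320,120:320],None,fx=3,fy=3))"
```

```text
time: 30.98
position: [0.6487, 0.0743, 0.1992]
tool_rot: [0.077, 0.997, -0.0, -0.001]
ft_force: [-0.2, 0.1, -0.9]
grip_width: 0.0526
grip_force: 0.0
time: 31.15
position: [0.6492, 0.0719, 0.1995]
tool_rot: [0.079, 0.997, -0.0, -0.001]
ft_force: [-0.3, 0.4, 0.2]
grip_width: 0.0624
grip_force: 0.0
[0.64921163 0.07187595 0.1995202 ]
top blue [([345.0, 157.0], 292, [0.6249, -0.1258, 0.0985], [0.6247, -0.1255]), ([67.0, 242.0], 428, [0.4268, 0.5627, 0.0049], [0.3972, 0.5832]), ([266.0, 238.0], 238, [0.4421, 0.0549, 0.0168], [0.4418, 0.0542])]
top yellow [([347.0, 143.0], 35, [0.6548, -0.1295, 0.1092], [0.6546, -0.1289]), ([557.0, 388.0], 154, [0.0506, -0.6641, 0.046], [0.0527, -0.6643])]
top orange [([117.0, 232.0], 204, [0.4531, 0.4241, 0.0175], [0.4494, 0.4205])]
scene blue [([314.0, 221.0], 184, [0.4456, 0.0519, 0.0168], [0.4422, 0.0523]), ([532.0, 258.0], 484, [0.4229, 0.5435, 0.004], [0.3947, 0.5466]), ([540.0, 212.0], 20, [0.262, 0.5831, 0.0048], [0.2614, 0.5836]), ([214.0, 234.0], 240, [0.6215, -0.1248, 0.0988], [0.6243, -0.1247]), ([303.0, 289.0], 348, [0.6501, 0.074, 0.0168], [0.6482, 0.0732])]
scene yellow [([109.0, 94.0], 1110, [0.0574, -0.7255, 0.0507], [0.0502, -0.7095]), ([221.0, 223.0], 73, [0.5935, -0.1196, 0.1081], [0.5928, -0.12]), ([205.0, 243.0], 77, [0.6582, -0.1302, 0.1087], [0.6566, -0.1305])]
scene orange [([452.0, 240.0], 43, [0.4565, 0.364, 0.0499], [0.4525, 0.3644]), ([474.0, 249.0], 232, [0.4447, 0.4192, 0.0164], [0.441, 0.4195])]
([0.07, 0.2, 17.82], np.float64(-0.11373179427434366), np.float64(80.89))
```

View pics/s8.png

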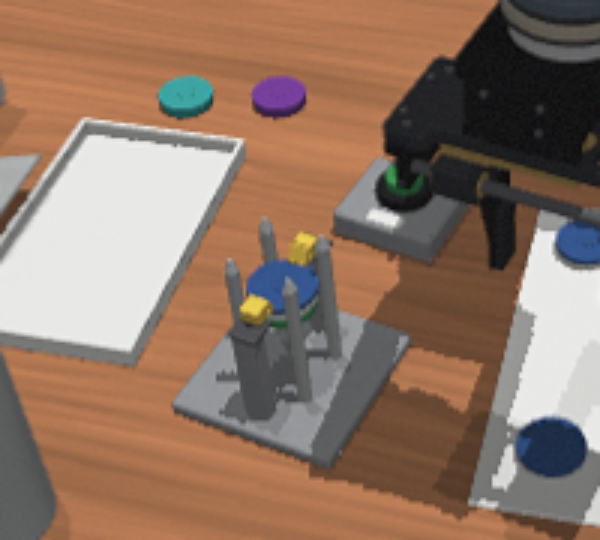

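The first dish is latched: its lid is at z≈0.098 and both yellow catches are over it, at crop (255,310) and (303,248). On to fresh dish 2.

```bash
python3 -m pendant '[{"jaw":0.75,"linear":[0.1,0.15,4],"twist":0},{"jaw":0.75,"linear":[0,0,4],"twist":0},{"jaw":0.75,"linear":[0,0,4],"twist":0},{"jaw":0.75,"linear":[0,0,3.5],"twist":0},{"jaw":0.75,"linear":[0,0,1.7],"twist":0},{"jaw":0.75,"linear":[0,0,0.5],"twist":0},{"jaw":0.75,"linear":[0,0,0],"twist":0},{"jaw":0.75,"linear":[0,0,0],"twist":0},{"jaw":0.75,"linear":[0,0,0],"twist":0}]' 10
python3 -m pendant '[{"jaw":0.66,"linear":[0,0,0],"twist":0},{"jaw":0.62,"linear":[0,0,0],"twist":0},{"jaw":0.59,"linear":[0,0,0],"twist":0},{"jaw":0.56,"linear":[0,0,0],"twist":0},{"jaw":0.53,"linear":[0,0,0],"twist":0},{"jaw":0.53,"linear":[0,0,0],"twist":0},{"jaw":0.53,"linear":[0,0,0],"twist":0},{"jaw":0.5,"linear":[0,0,0],"twist":0}]' 10
python3 -m pendant '[{"jaw":0.5,"linear":[0,0,-1],"twist":0},{"jaw":0.5,"linear":[0,0,-3],"twist":0},{"jaw":0.5,"linear":[0,0,-4],"twist":0},{"jaw":0.5,"linear":[0,0,-4],"twist":0},{"jaw":0.5,"linear":[0,0,-4],"twist":0},{"jaw":0.5,"linear":[0,0,-3],"twist":0},{"jaw":0.5,"linear":[0,0,0],"twist":0},{"jaw":0.5,"linear":[0,0,0],"twist":0},{"jaw":0.5,"linear":[0,0,0],"twist":0}]' 15
python3 -c "
from h import *
print(rel([.6246,-.1257,.1465],81))"
```

```text
time: 32.0
position: [0.6493, 0.0739, 0.0231]
tool_rot: [0.079, 0.997, -0.0, 0.0]
ft_force: [0.2, -0.6, -0.4]
grip_width: 0.0653
grip_force: 0.0
time: 32.67
position: [0.6489, 0.0746, 0.023]
tool_rot: [0.078, 0.997, -0.0, 0.0]
ft_force: [-0.3, -1.5, 1.9]
grip_width: 0.0494
grip_force: 10.0
time: 33.42
position: [0.648, 0.0749, 0.2127]
tool_rot: [0.079, 0.997, 0.0, -0.001]
ft_force: [0.3, 0.9, -0.9]
grip_width: 0.0496
grip_force: 15.0
([-0.84, -20.18, 6.61], np.float64(-0.007962283073581489), np.float64(80.99))
```

```bash
python3 -m pendant '[{"jaw":0.5,"linear":[-0.1,-2.5,0],"twist":0},{"jaw":0.5,"linear":[-0.1,-2.5,0],"twist":0},{"jaw":0.5,"linear":[-0.1,-2.5,0],"twist":0},{"jaw":0.5,"linear":[-0.1,-2.5,0],"twist":0},{"jaw":0.5,"linear":[-0.1,-2.5,0],"twist":0},{"jaw":0.5,"linear":[-0.1,-2.5,0],"twist":0},{"jaw":0.5,"linear":[-0.1,-2.5,0],"twist":0},{"jaw":0.5,"linear":[-0.1,-2.5,0],"twist":0},{"jaw":0.5,"linear":[0,0,2],"twist":0},{"jaw":0.5,"linear":[0,0,1.5],"twist":0},{"jaw":0.5,"linear":[0,0,0],"twist":0},{"jaw":0.5,"linear":[0,0,0],"twist":0}]'
python3 -m pendant '[{"jaw":0.5,"linear":[0,0,0],"twist":0},{"jaw":0.5,"linear":[0,0,0],"twist":0},{"jaw":0.5,"linear":[0,0,0],"twist":0}]'
python3 -c "
from h import *
print(rel([.6246,-.1257,.1465],81))
c=shoot('scene');W=world(c)
print([b for b in blobs(c['color'],W,*COL['blue'],60,(.08,.2)) if b[2][0]<.7])"
```

```text
time: 34.42
position: [0.6236, -0.1235, 0.1751]
tool_rot: [0.079, 0.997, 0.001, -0.003]
ft_force: [-0.9, -0.1, 0.8]
grip_width: 0.0495
grip_force: 15.0
time: 34.67
position: [0.626, -0.1238, 0.1786]
tool_rot: [0.078, 0.997, -0.0, 0.001]
ft_force: [-0.0, 0.0, -0.4]
grip_width: 0.0496
grip_force: 15.0
([0.11, -0.21, 3.21], np.float64(0.03234547275933153), np.float64(81.03))
[([209.0, 210.0], 302, [0.6288, -0.1244, 0.1722], [0.6249, -0.1247]), ([214.0, 234.0], 227, [0.6216, -0.1247, 0.0988], [0.6247, -0.1246])]
```

```bash
python3 -m pendant '[{"jaw":0.5,"linear":[0.05,-0.1,1],"twist":0},{"jaw":0.5,"linear":[0,0,1],"twist":0},{"jaw":0.5,"linear":[0,0,0.6],"twist":0},{"jaw":0.5,"linear":[0,0,0.4],"twist":0},{"jaw":0.5,"linear":[0,0,0.2],"twist":0},{"jaw":0.5,"linear":[0,0,0.2],"twist":0},{"jaw":0.5,"linear":[0,0,0.2],"twist":0},{"jaw":0.5,"linear":[0,0,0],"twist":0},{"jaw":0.5,"linear":[0,0,0],"twist":0}]'
python3 -m pendant '[{"jaw":0.5,"linear":[0,0,0.4],"twist":0},{"jaw":0.5,"linear":[0,0,0.4],"twist":0},{"jaw":0.5,"linear":[0,0,0.4],"twist":0},{"jaw":0.5,"linear":[0,0,0.2],"twist":0},{"jaw":0.5,"linear":[0,0,0],"twist":0},{"jaw":0.5,"linear":[0,0,0],"twist":0},{"jaw":0.5,"linear":[0,0,0],"twist":0}]'
python3 -c "
from h import *
print(rel([.6246,-.1257,.125],81))"
```

```text
time: 35.47
position: [0.6249, -0.125, 0.1419]
tool_rot: [0.079, 0.997, -0.0, 0.0]
ft_force: [0.4, 0.4, -0.3]
grip_width: 0.0495
grip_force: 15.0
time: 36.05
position: [0.6247, -0.1249, 0.1278]
tool_rot: [0.079, 0.997, 0.0, -0.0]
ft_force: [0.2, -0.2, 0.4]
grip_width: 0.0493
grip_force: 15.0
([-0.0, -0.08, 0.28], np.float64(-0.010352445522300968), np.float64(80.99))
```

```bash
python3 -m pendant '[{"jaw":0.5,"linear":[0,0,0.2],"twist":0},{"jaw":0.55,"linear":[0,0,0],"twist":0},{"jaw":0.6,"linear":[0,0,0],"twist":0},{"jaw":0.66,"linear":[0,0,0],"twist":0},{"jaw":0.66,"linear":[0,0,0],"twist":0},{"jaw":0.66,"linear":[0,0,-1],"twist":0},{"jaw":0.66,"linear":[0,0,-2],"twist":0},{"jaw":0.66,"linear":[0,0,-2],"twist":0},{"jaw":0,"linear":[0,0,0],"twist":0},{"jaw":0,"linear":[0,0,0],"twist":0},{"jaw":0,"linear":[0,0,0],"twist":0},{"jaw":0,"linear":[0,0,0],"twist":0}]'
python3 -m pendant '[{"jaw":0,"linear":[0,0,0],"twist":0},{"jaw":0,"linear":[0,0,0],"twist":0},{"jaw":0,"linear":[0,0,0],"twist":0},{"jaw":0,"linear":[0,0,0],"twist":0},{"jaw":0,"linear":[0,0,0],"twist":0},{"jaw":0,"linear":[0,0,0],"twist":0}]'
python3 -c "
from h import *
print(rel([.6248,-.125,.11],81))
c=shoot('scene');W=world(c)
print([b for b in blobs(c['color'],W,*COL['blue'],60,(.08,.2)) if b[2][0]<.7])"
```

```text
time: 37.05
position: [0.6239, -0.1246, 0.1748]
tool_rot: [0.079, 0.997, 0.0, -0.001]
ft_force: [0.1, 0.8, 0.0]
grip_width: 0.0383
grip_force: 0.0
time: 37.55
position: [0.6247, -0.125, 0.1757]
tool_rot: [0.079, 0.997, 0.0, -0.0]
ft_force: [0.2, 0.7, 0.3]
grip_width: 0.0026
grip_force: 0.0
([-0.01, -0.0, 6.57], np.float64(-0.012589877589320508), np.float64(80.99))
[([213.0, 229.0], 310, [0.626, -0.1234, 0.1197], [0.6262, -0.1235])]
```

```bash
python3 -m pendant '[{"jaw":0,"linear":[0,0,2],"twist":0},{"jaw":0,"linear":[0,0,1.5],"twist":0},{"jaw":0,"linear":[0,0,0.4],"twist":0},{"jaw":0,"linear":[0,0,0.4],"twist":0},{"jaw":0,"linear":[0,0,0.3],"twist":0},{"jaw":0,"linear":[0,0,0.3],"twist":0},{"jaw":0,"linear":[0,0,0],"twist":0}]'
python3 -m pendant '[{"jaw":0,"linear":[0,0,0.3],"twist":0},{"jaw":0,"linear":[0,0,0.3],"twist":0},{"jaw":0,"linear":[0,0,0.3],"twist":0},{"jaw":0,"linear":[0,0,0.3],"twist":0},{"jaw":0,"linear":[0,0,0.3],"twist":0},{"jaw":0,"linear":[0,0,0.2],"twist":0},{"jaw":0,"linear":[0,0,0],"twist":0},{"jaw":0,"linear":[0,0,0],"twist":0}]'
python3 -m pendant '[{"jaw":0,"linear":[0,0,-2],"twist":0},{"jaw":0,"linear":[0,0,-3],"twist":0},{"jaw":0,"linear":[0,0,-4],"twist":0},{"jaw":0,"linear":[0,0,0],"twist":0},{"jaw":0.4,"linear":[3,3,0],"twist":0},{"jaw":0.6,"linear":[3,3,0],"twist":0},{"jaw":0.75,"linear":[3,3,0],"twist":0},{"jaw":0.75,"linear":[3,3,0],"twist":0},{"jaw":0.75,"linear":[3,3,0],"twist":0},{"jaw":0.75,"linear":[3,0,0],"twist":0},{"jaw":0.75,"linear":[2.7,0,0],"twist":0},{"jaw":0.75,"linear":[0,0,0],"twist":0}]' 10
python3 -m pendant '[{"jaw":0.75,"linear":[0,0,0],"twist":0},{"jaw":0.75,"linear":[0,0,0],"twist":0}]'
python3 -c "
from h import *
o=robot.get_obs();print(o['position'])
for n in ('top','scene'):
    c=shoot(n);W=world(c)
    for k in('blue','yellow','orange'): print(n,k,[b for b in blobs(c['color'],W,*COL[k],20) if .1<b[2][0]<.7 and b[2][2]<.2])
print(rel([.442,.0550,.0225],81))
cv2.imwrite('pics/s9.png',cv2.resize(c['color'][140:320,120:320],None,fx=3,fy=3))"
```

```text
time: 38.18
position: [0.6254, -0.1256, 0.1288]
tool_rot: [0.078, 0.997, -0.001, 0.001]
ft_force: [-2.4, -0.9, 6.6]
grip_width: 0.0006
grip_force: 3.1
time: 38.85
position: [0.6246, -0.1248, 0.1094]
tool_rot: [0.079, 0.997, 0.0, -0.0]
ft_force: [0.2, 0.1, 1.1]
grip_width: 0.0003
grip_force: 0.8
time: 39.85
position: [0.4376, 0.0549, 0.1987]
tool_rot: [0.077, 0.997, 0.0, -0.006]
ft_force: [-0.4, -0.3, 0.1]
grip_width: 0.0456
grip_force: 0.0
time: 40.02
position: [0.4468, 0.0524, 0.2]
tool_rot: [0.079, 0.997, -0.0, 0.001]
ft_force: [1.2, 0.5, 0.0]
grip_width: 0.0588
grip_force: 0.0
[0.4467686  0.05243938 0.2000238 ]
top blue [([344.0, 157.0], 298, [0.6256, -0.1248, 0.0986], [0.6261, -0.1241]), ([67.0, 242.0], 436, [0.4272, 0.5626, 0.0047], [0.3971, 0.5836])]
top yellow [([347.0, 142.0], 43, [0.6557, -0.1298, 0.1099], [0.6555, -0.1295]), ([343.0, 170.0], 30, [0.5918, -0.1201, 0.1104], [0.5919, -0.1203])]
top orange [([111.0, 200.0], 21, [0.528, 0.4142, 0.0807], [0.528, 0.4146]), ([119.0, 234.0], 366, [0.4499, 0.4182, 0.0174], [0.4493, 0.4187]), ([137.0, 234.0], 41, [0.4476, 0.3615, 0.0504], [0.4484, 0.3619])]
scene blue [([532.0, 258.0], 484, [0.4226, 0.5433, 0.0042], [0.3933, 0.5462]), ([540.0, 212.0], 20, [0.2617, 0.5833, 0.0053], [0.2611, 0.5833]), ([315.0, 220.0], 220, [0.4437, 0.0559, 0.0164], [0.4424, 0.0549]), ([215.0, 235.0], 236, [0.6225, -0.1235, 0.0986], [0.6257, -0.1236])]
scene yellow [([221.0, 223.0], 72, [0.5939, -0.1198, 0.1084], [0.5923, -0.1201]), ([205.0, 243.0], 75, [0.6582, -0.1302, 0.1088], [0.6568, -0.1306])]
scene orange [([452.0, 239.0], 41, [0.456, 0.364, 0.051], [0.4527, 0.3642]), ([474.0, 249.0], 232, [0.4446, 0.419, 0.0165], [0.4424, 0.4196])]
([0.61, 0.2, 17.74], np.float64(-0.04395979769832081), np.float64(80.96))
```

View pics/s9.png

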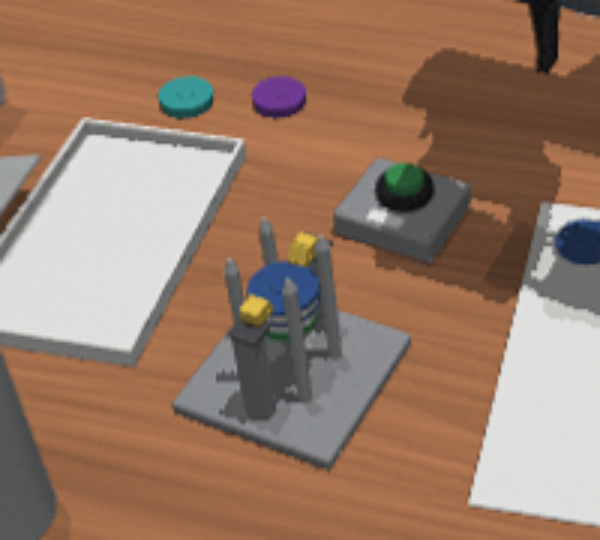

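Two are latched, with the stack visible at crop (283,285) and both catches over it. Now the third.

```bash
python3 -m pendant '[{"jaw":0.75,"linear":[0,0,4],"twist":0},{"jaw":0.75,"linear":[0,0,4],"twist":0},{"jaw":0.75,"linear":[0,0,0],"twist":0},{"jaw":0.75,"linear":[0,0,0],"twist":0},{"jaw":0.75,"linear":[0,0,0],"twist":0},{"jaw":0.75,"linear":[0,0,0],"twist":0}]' 10
python3 -c "
from h import *
print(rel([.442,.0552,.0225],81))"
```

```text
time: 40.62
position: [0.4479, 0.0522, 0.122]
tool_rot: [0.079, 0.997, -0.0, 0.002]
ft_force: [-0.2, 0.5, 0.3]
grip_width: 0.0655
grip_force: 0.0
([0.68, 0.2, 9.95], np.float64(-0.02029482431269969), np.float64(80.98))
```

```bash
python3 -m pendant '[{"jaw":0.75,"linear":[0.65,0.2,4],"twist":0},{"jaw":0.75,"linear":[0,0,3],"twist":0},{"jaw":0.75,"linear":[0,0,2],"twist":0},{"jaw":0.75,"linear":[0,0,0.9],"twist":0},{"jaw":0.75,"linear":[0,0,0],"twist":0},{"jaw":0.75,"linear":[0,0,0],"twist":0},{"jaw":0.75,"linear":[0,0,0],"twist":0}]' 10
python3 -m pendant '[{"jaw":0.66,"linear":[0,0,0],"twist":0},{"jaw":0.62,"linear":[0,0,0],"twist":0},{"jaw":0.59,"linear":[0,0,0],"twist":0},{"jaw":0.56,"linear":[0,0,0],"twist":0},{"jaw":0.53,"linear":[0,0,0],"twist":0},{"jaw":0.53,"linear":[0,0,0],"twist":0},{"jaw":0.53,"linear":[0,0,0],"twist":0},{"jaw":0.5,"linear":[0,0,0],"twist":0}]' 10
python3 -m pendant '[{"jaw":0.5,"linear":[0,0,-1],"twist":0},{"jaw":0.5,"linear":[0,0,-3],"twist":0},{"jaw":0.5,"linear":[0,0,-4],"twist":0},{"jaw":0.5,"linear":[0,0,-4],"twist":0},{"jaw":0.5,"linear":[0,0,-4],"twist":0},{"jaw":0.5,"linear":[0,0,-3],"twist":0},{"jaw":0.5,"linear":[0,0,0],"twist":0},{"jaw":0.5,"linear":[0,0,0],"twist":0},{"jaw":0.5,"linear":[0,0,0],"twist":0}]' 15
python3 -c "
from h import *
print(rel([.6248,-.1250,.178],81))"
```

```text
time: 41.2
position: [0.4417, 0.0553, 0.0226]
tool_rot: [0.079, 0.997, -0.0, 0.002]
ft_force: [-0.4, -0.2, -0.3]
grip_width: 0.0653
grip_force: 0.0
time: 41.87
position: [0.4404, 0.0555, 0.0214]
tool_rot: [0.079, 0.997, -0.0, 0.001]
ft_force: [-0.2, -0.6, 6.8]
grip_width: 0.0494
grip_force: 10.7
time: 42.62
position: [0.439, 0.0556, 0.2103]
tool_rot: [0.079, 0.997, 0.0, -0.001]
ft_force: [-0.4, -0.1, -1.2]
grip_width: 0.0496
grip_force: 15.0
([-21.18, -14.93, 3.2], np.float64(-0.01247002907626893), np.float64(80.99))
```

```bash
python3 -m pendant '[{"jaw":0.5,"linear":[-2.1,-1.5,0],"twist":0},{"jaw":0.5,"linear":[-2.1,-1.5,0],"twist":0},{"jaw":0.5,"linear":[-2.1,-1.5,0],"twist":0},{"jaw":0.5,"linear":[-2.1,-1.5,0],"twist":0},{"jaw":0.5,"linear":[-2.1,-1.5,0],"twist":0},{"jaw":0.5,"linear":[-2.1,-1.5,0],"twist":0},{"jaw":0.5,"linear":[-2.1,-1.5,0],"twist":0},{"jaw":0.5,"linear":[-2.1,-1.5,0],"twist":0},{"jaw":0.5,"linear":[-2.1,-1.5,0],"twist":0},{"jaw":0.5,"linear":[-2.1,-1.5,0],"twist":0},{"jaw":0.5,"linear":[0,0,2],"twist":0},{"jaw":0.5,"linear":[0,0,1.2],"twist":0}]'
python3 -m pendant '[{"jaw":0.5,"linear":[0,0,0],"twist":0},{"jaw":0.5,"linear":[0,0,0],"twist":0},{"jaw":0.5,"linear":[0,0,0],"twist":0},{"jaw":0.5,"linear":[0,0,0],"twist":0},{"jaw":0.5,"linear":[0,0,0],"twist":0},{"jaw":0.5,"linear":[0,0,0],"twist":0}]'
python3 -c "
from h import *
print(rel([.6248,-.1250,.142],81))
c=shoot('scene');W=world(c)
print([b for b in blobs(c['color'],W,*COL['blue'],60,(.08,.2)) if b[2][0]<.7])"
```

```text
time: 43.62
position: [0.6231, -0.1263, 0.1747]
tool_rot: [0.079, 0.997, 0.001, -0.002]
ft_force: [-1.6, 1.2, -1.2]
grip_width: 0.0493
grip_force: 15.0
time: 44.12
position: [0.6241, -0.1253, 0.1798]
tool_rot: [0.078, 0.997, -0.0, 0.001]
ft_force: [0.1, -0.1, -1.3]
grip_width: 0.0498
grip_force: 15.0
([-0.06, 0.04, 3.78], np.float64(0.01827354664970926), np.float64(81.02))
[([208.0, 209.0], 308, [0.6281, -0.1261, 0.1749], [0.6244, -0.126]), ([215.0, 235.0], 221, [0.6229, -0.1236, 0.0987], [0.6263, -0.1238])]
```

```bash
python3 -m pendant '[{"jaw":0.5,"linear":[0,0.03,1],"twist":0},{"jaw":0.5,"linear":[0,0,1],"twist":0},{"jaw":0.5,"linear":[0,0,0.6],"twist":0},{"jaw":0.5,"linear":[0,0,0.5],"twist":0},{"jaw":0.5,"linear":[0,0,0.2],"twist":0},{"jaw":0.5,"linear":[0,0,0.2],"twist":0},{"jaw":0.5,"linear":[0,0,0.2],"twist":0},{"jaw":0.5,"linear":[0,0,0],"twist":0},{"jaw":0.5,"linear":[0,0,0],"twist":0}]'
python3 -m pendant '[{"jaw":0.5,"linear":[0,0,0.4],"twist":0},{"jaw":0.5,"linear":[0,0,0.4],"twist":0},{"jaw":0.5,"linear":[0,0,0.4],"twist":0},{"jaw":0.5,"linear":[0,0,0.2],"twist":0},{"jaw":0.5,"linear":[0,0,0],"twist":0},{"jaw":0.5,"linear":[0,0,0],"twist":0},{"jaw":0.5,"linear":[0,0,0],"twist":0}]'
python3 -c "
from h import *
print(rel([.6248,-.125,.125],81))"
```

```text
time: 44.92
position: [0.624, -0.1253, 0.1419]
tool_rot: [0.079, 0.997, -0.0, 0.0]
ft_force: [0.4, 1.0, -1.1]
grip_width: 0.0494
grip_force: 15.0
time: 45.5
position: [0.624, -0.1253, 0.1278]
tool_rot: [0.079, 0.997, -0.0, 0.0]
ft_force: [0.4, 0.3, -0.3]
grip_width: 0.0496
grip_force: 15.0
([-0.08, 0.04, 0.28], np.float64(-0.010697971159231656), np.float64(80.99))
```

```bash
python3 -m pendant '[{"jaw":0.5,"linear":[0,0,0.2],"twist":0},{"jaw":0.55,"linear":[0,0,0],"twist":0},{"jaw":0.6,"linear":[0,0,0],"twist":0},{"jaw":0.66,"linear":[0,0,0],"twist":0},{"jaw":0.66,"linear":[0,0,0],"twist":0},{"jaw":0.66,"linear":[-0.05,0,-1],"twist":0},{"jaw":0.66,"linear":[0,0,-2],"twist":0},{"jaw":0.66,"linear":[0,0,-2],"twist":0},{"jaw":0,"linear":[0,0,0],"twist":0},{"jaw":0,"linear":[0,0,0],"twist":0},{"jaw":0,"linear":[0,0,0],"twist":0},{"jaw":0,"linear":[0,0,0],"twist":0}]'
python3 -m pendant '[{"jaw":0,"linear":[0,0,0],"twist":0},{"jaw":0,"linear":[0,0,0],"twist":0},{"jaw":0,"linear":[0,0,0],"twist":0},{"jaw":0,"linear":[0,0,0],"twist":0},{"jaw":0,"linear":[0,0,0],"twist":0},{"jaw":0,"linear":[0,0,0],"twist":0}]'
python3 -c "
from h import *
print(rel([.6248,-.125,.11],81))
c=shoot('scene');W=world(c)
print([b for b in blobs(c['color'],W,*COL['blue'],60,(.08,.2)) if b[2][0]<.7])"
```

```text
time: 46.5
position: [0.6236, -0.125, 0.1749]
tool_rot: [0.079, 0.997, 0.0, -0.001]
ft_force: [-0.3, 0.5, -0.1]
grip_width: 0.0382
grip_force: 0.0
time: 47.0
position: [0.6244, -0.1253, 0.1757]
tool_rot: [0.079, 0.997, 0.0, -0.0]
ft_force: [0.1, 0.0, 1.0]
grip_width: 0.0025
grip_force: 0.0
([-0.04, 0.03, 6.57], np.float64(-0.011454462582221936), np.float64(80.99))
[([213.0, 228.0], 310, [0.6257, -0.1237, 0.1193], [0.6256, -0.1232])]
```

```bash
python3 -m pendant '[{"jaw":0,"linear":[0,0,2],"twist":0},{"jaw":0,"linear":[0,0,1.5],"twist":0},{"jaw":0,"linear":[0,0,0.4],"twist":0},{"jaw":0,"linear":[0,0,0.4],"twist":0},{"jaw":0,"linear":[0,0,0.3],"twist":0},{"jaw":0,"linear":[0,0,0.3],"twist":0},{"jaw":0,"linear":[0,0,0],"twist":0}]'
python3 -m pendant '[{"jaw":0,"linear":[0,0,0.3],"twist":0},{"jaw":0,"linear":[0,0,0.3],"twist":0},{"jaw":0,"linear":[0,0,0.3],"twist":0},{"jaw":0,"linear":[0,0,0.3],"twist":0},{"jaw":0,"linear":[0,0,0.3],"twist":0},{"jaw":0,"linear":[0,0,0.2],"twist":0},{"jaw":0,"linear":[0,0,0],"twist":0},{"jaw":0,"linear":[0,0,0],"twist":0}]'
python3 -m pendant '[{"jaw":0,"linear":[0,0,-2],"twist":0},{"jaw":0,"linear":[0,0,-3],"twist":0},{"jaw":0,"linear":[0,0,-4],"twist":0},{"jaw":0,"linear":[3,0,0],"twist":0},{"jaw":0,"linear":[3,0,0],"twist":0},{"jaw":0,"linear":[3,0,0],"twist":0},{"jaw":0,"linear":[3,0,0],"twist":0},{"jaw":0,"linear":[3,0,0],"twist":0},{"jaw":0,"linear":[3,0,0],"twist":0},{"jaw":0,"linear":[1,-0.4,0],"twist":0},{"jaw":0,"linear":[0,0,0],"twist":0},{"jaw":0,"linear":[0,0,0],"twist":0}]'
python3 -m pendant '[{"jaw":0,"linear":[0,0,0],"twist":0},{"jaw":0,"linear":[0,0,0],"twist":0},{"jaw":0,"linear":[0,0,0],"twist":0}]'
python3 -c "
from h import *
o=robot.get_obs();print(o['position'])
for n in ('top','scene'):
    c=shoot(n);W=world(c)
    for k in('blue','yellow','orange'): print(n,k,[b for b in blobs(c['color'],W,*COL[k],20) if .1<b[2][0]<.7 and b[2][2]<.2])
print(rel([.436,-.099,.075],81))
cv2.imwrite('pics/s10.png',cv2.resize(c['color'][160:290,120:540],None,fx=1.9,fy=1.9))"
```

```text
time: 47.63
position: [0.6247, -0.1257, 0.1298]
tool_rot: [0.078, 0.997, -0.001, 0.001]
ft_force: [-3.5, 0.5, 12.0]
grip_width: 0.0004
grip_force: 5.8
time: 48.3
position: [0.6248, -0.1254, 0.1096]
tool_rot: [0.079, 0.997, -0.0, 0.0]
ft_force: [0.5, -1.3, 2.1]
grip_width: 0.0006
grip_force: 0.9
time: 49.3
position: [0.4371, -0.1001, 0.2001]
tool_rot: [0.079, 0.997, -0.0, 0.001]
ft_force: [0.8, -0.5, -0.8]
grip_width: 0.0004
grip_force: 0.0
time: 49.55
position: [0.4376, -0.1, 0.1998]
tool_rot: [0.078, 0.997, -0.0, 0.001]
ft_force: [0.8, -0.9, -0.2]
grip_width: 0.0005
grip_force: 0.0
[ 0.43755028 -0.10000309  0.19977199]
top blue [([344.0, 156.0], 309, [0.6259, -0.1251, 0.0985], [0.6259, -0.1242]), ([67.0, 242.0], 434, [0.4277, 0.5629, 0.005], [0.3974, 0.5834])]
top yellow [([347.0, 142.0], 42, [0.6557, -0.1298, 0.1099], [0.6558, -0.1297]), ([343.0, 170.0], 30, [0.5919, -0.1202, 0.1104], [0.5924, -0.1203])]
top orange [([114.0, 200.0], 21, [0.528, 0.4065, 0.0811], [0.528, 0.4064]), ([119.0, 234.0], 364, [0.4499, 0.4183, 0.0175], [0.4493, 0.4194]), ([137.0, 234.0], 40, [0.449, 0.3615, 0.0498], [0.4496, 0.3615])]
scene blue [([532.0, 258.0], 485, [0.4226, 0.5434, 0.0041], [0.3934, 0.5465]), ([540.0, 212.0], 20, [0.2615, 0.5834, 0.0048], [0.2614, 0.5826]), ([215.0, 235.0], 257, [0.6227, -0.1244, 0.0988], [0.6259, -0.1248])]
scene yellow [([221.0, 223.0], 77, [0.5939, -0.12, 0.108], [0.5926, -0.1206]), ([205.0, 243.0], 77, [0.6581, -0.1297, 0.1081], [0.6568, -0.131])]
scene orange [([452.0, 239.0], 41, [0.4548, 0.364, 0.0514], [0.4524, 0.3639]), ([474.0, 249.0], 232, [0.4445, 0.4192, 0.0163], [0.4434, 0.4198])]
([0.1, 0.05, 12.46], np.float64(0.004641686868325223), np.float64(81.0))
```

View pics/s10.png

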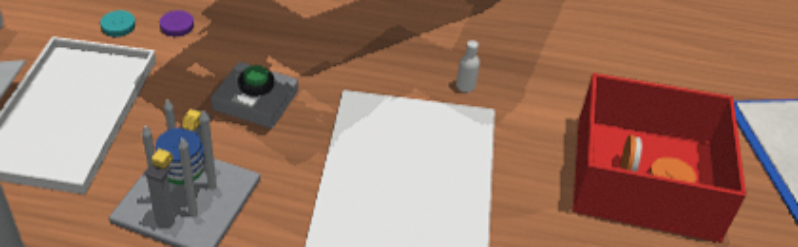

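Three dishes are stacked under both catches at crop (180,150). Both read dishes are in the tote, and the mat and tray are empty. Now the start button.

```bash
python3 -m pendant '[{"jaw":0,"linear":[0.1,0.05,4],"twist":0},{"jaw":0,"linear":[0,0,4],"twist":0},{"jaw":0,"linear":[0,0,3],"twist":0},{"jaw":0,"linear":[0,0,1.5],"twist":0},{"jaw":0,"linear":[0,0,0.7],"twist":0},{"jaw":0,"linear":[0,0,0.3],"twist":0},{"jaw":0,"linear":[0,0,0],"twist":0},{"jaw":0,"linear":[0,0,0],"twist":0}]'
python3 -m pendant '[{"jaw":0,"linear":[0,0,0.3],"twist":0},{"jaw":0,"linear":[0,0,0.2],"twist":0},{"jaw":0,"linear":[0,0,0.2],"twist":0},{"jaw":0,"linear":[0,0,0],"twist":0},{"jaw":0,"linear":[0,0,0],"twist":0}]'
```

```text
time: 50.32
position: [0.436, -0.0991, 0.0655]
tool_rot: [0.078, 0.997, -0.0, 0.001]
ft_force: [0.5, -0.2, 1.3]
grip_width: 0.0004
grip_force: 0.0
time: 50.73
position: [0.4364, -0.0994, 0.0584]
tool_rot: [0.079, 0.997, -0.001, 0.002]
ft_force: [1.6, 0.6, 3.6]
grip_width: 0.0007
grip_force: 2.4
```

```bash
python3 -m pendant '[{"jaw":0,"linear":[0,0,0.15],"twist":0},{"jaw":0,"linear":[0,0,0.15],"twist":0},{"jaw":0,"linear":[0,0,0],"twist":0},{"jaw":0,"linear":[0,0,0],"twist":0},{"jaw":0,"linear":[0,0,0],"twist":0}]'
```

```text
time: 51.15
position: [0.4365, -0.0994, 0.0579]
tool_rot: [0.079, 0.997, -0.001, 0.002]
ft_force: [-1.4, 2.0, 33.2]
grip_width: 0.0006
grip_force: 16.5
```

Bottomed out at 33 N, so the button is fully in. I'll release it, back off, and check.

```bash
python3 -m pendant '[{"jaw":0,"linear":[0,0,-1],"twist":0},{"jaw":0,"linear":[0,0,-3],"twist":0},{"jaw":0,"linear":[0,0,-4],"twist":0},{"jaw":0,"linear":[0,0,-4],"twist":0},{"jaw":0,"linear":[0,0,-4],"twist":0},{"jaw":0,"linear":[0,0,0],"twist":0},{"jaw":0,"linear":[0,0,0],"twist":0},{"jaw":0,"linear":[0,0,0],"twist":0},{"jaw":0,"linear":[0,0,0],"twist":0},{"jaw":0,"linear":[0,0,0],"twist":0}]'
python3 -c "
from h import *
for n in ('top','scene'):
    c=shoot(n);W=world(c)
    for k in('blue','orange','green'): print(n,k,[b for b in blobs(c['color'],W,*COL[k],30) if .1<b[2][0]<.7 and b[2][2]<.2])"
```

```text
time: 51.98
position: [0.434, -0.0983, 0.2132]
tool_rot: [0.079, 0.997, 0.001, -0.002]
ft_force: [-0.1, -0.2, -0.5]
grip_width: 0.0002
grip_force: 0.0
top blue [([345.0, 156.0], 308, [0.6259, -0.1252, 0.0984], [0.6258, -0.1242]), ([67.0, 242.0], 436, [0.4276, 0.5627, 0.0048], [0.3972, 0.5839])]
top orange [([119.0, 234.0], 366, [0.4499, 0.4181, 0.0173], [0.4494, 0.4177]), ([137.0, 234.0], 38, [0.4493, 0.3616, 0.0496], [0.4496, 0.3618])]
top green []
scene blue [([532.0, 258.0], 483, [0.423, 0.5435, 0.0041], [0.395, 0.5463]), ([215.0, 235.0], 257, [0.6228, -0.1244, 0.0987], [0.6248, -0.1246])]
scene orange [([452.0, 239.0], 41, [0.4564, 0.364, 0.05], [0.4533, 0.3644]), ([474.0, 249.0], 232, [0.4448, 0.419, 0.0165], [0.4428, 0.4194])]
scene green [([254.0, 200.0], 115, [0.4384, -0.0984, 0.0467], [0.438, -0.0993])]
```

```bash
python3 -c "
from rig import robot
print(robot.hand_in())"
```

```text
the job is handed in; nothing more can be done
None
```

The changeover is done and handed in, but no verdict came back: both read dishes are in the tote (one standing on edge), all three fresh dishes are latched under both catches, and the start button was pressed fully in and came back up.

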